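Raise the fume enclosure's sash to its mark and slide the tube rack in

TASK

Open the fume enclosure: gently push its counterbalanced sash up from below, by the lift bar along its lower edge, until the lower edge of the sash is level with the pointer clip on the left column, and let go of it. Then slide the tube rack in under the sash until all of it is inside, behind the sash, standing upright. Leave the sash at the mark and do not knock over the wash bottle or the brown bottle.

Things in the scene. Friction and masses are not known exactly. Their poses are not given: they have to be found in the camera images.
- hood: fume enclosure, aluminium and clear plastic, white back: 570 wide, 235 deep, columns 530 high, no floor plate; fixed. Origin on the worktop, mid width, in the plane of the sash; +x goes into it, y to its left. Opening between the columns y = -250 to +250; inside x = 0 to 215. White fascia above z = 280. Columns 34 square, centred at y = +-267, front face at x = -13; a conical flask stands at its back
- sash_edge (a point): middle of the lower edge of the sash, in the sash's plane. The sash is a clear pane in an aluminium frame, 496 wide, 240 high, 10 thick; x points into the enclosure, z up
- sash (a joint): travel of the sash: its lower edge stands this far (m) above 75 mm over the worktop; 0 to 0.20, up positive. It slides vertically with about 5 N of friction, is balanced by a counterweight, and stays where it is left. A finger that presses against the bar can drag it down again when drawn off downward: draw it straight back toward the robot
- bar_front (a point): point on the sash 45 mm in front of sash_edge, at its height: under the front edge (round, 9 thick) of the lift bar, an aluminium angle 420 long whose ledge juts 45 mm toward the robot from the sash, with open space below. The ledge's underside lies 2 to 27 mm above this point: the bar is clamped at a height that differs each time and is not reported, so feel for it from below. It does not shift in use
- height_mark (a point): point of the dark steel pointer clip on the front of the left column: the sash's lower edge belongs at the height (z) of this point, between 205 and 255 mm above the worktop. It stands at the left end of the sash, in front of the lift bar's line but beyond the bar's end. Fixed during the run.
- rack_centre (a point): blue tube rack with capped tubes, 75 deep (x) x 210 wide (y) x 106 high, about 0.3 kg; this is its centre, 53 mm above its underside. Its broad sides are open between three plates at z = 0 to 4, 30 to 34 and 62 to 66; push on their edges. It stands in front of the left or of the right half of the opening; x points to the enclosure (within 12 degrees).
- rack_front_a (a point): bottom corner of the rack on the robot's side, right end (rack's own x = -37.5, y = -105, on the worktop)
- rack_front_b (a point): bottom corner of the rack on the robot's side, left end (x = -37.5, y = +105, on the worktop)
- tape_roll: roll of white tape lying flat, 66 across, 18 high, in front of the other half of the opening; may be moved. Origin: centre of its underside
- wash_bottle: white wash bottle with a bent spout, 202 high, at the right front of the worktop. Origin: centre of its underside, z up
- amber_bottle: brown bottle with a black cap, 62 across, 134 high, at the left of the worktop. Origin: centre of its underside, z up
Things that resemble listed ones, but are neither listed nor needed, are in the scene too. There is more than one size of the part that bears rack_centre; the job needs the larger.

How it is judged:
By the outcome, as a careful person would: the job done as asked, in the order asked, and still so for the second after the job is handed in, with the robot touching nothing.
It also fails if it takes over 72 s, if anything falls off the work surface, if the arm or the gripper's body presses on something with over 40 N, if the wrist force passes 120 N, or if a joint passes its speed limit or range.

ROBOT

A 6-joint arm with a two-finger parallel gripper is mounted at the origin on a cart in front of the work surface, level with it; the furniture and walls round the work are solid. World frame = base frame: x ahead of the robot, y to its left, z up, the work surface at z = 0. Lengths are in m, angles in degrees, forces in N, time in s.
With the tool pointing down it reaches from about 0.35 to 0.875 m from the base axis. Payload 4.2 kg.
Tool frame: the origin (TCP) lies midway between the tips of the shut fingers; the grasp point (between the pads) lies 19 mm behind it; y points along the fingers, x is the direction in which the jaws open and shut, and the axes are right-handed (so a half turn about y gives the same grasp; the last joint's range is limited). The gripper opens to 87 mm and grips with 3 to 60 N. Pads are 19 mm wide; open, the fingers measure 117 mm over their backs; the gripper's body (75 mm by 190 mm) begins 51 mm behind the grasp point.
Start: joints at [-52.219, 22.042, 0.453, 0, -68.411, -14.817], TCP at [0.244, -0.575, 0.223] pointing down, gripper open.
Joint ranges: [-179.83, 179.83], [-69.29, 118.12], [-61.27, 80.66], [-181.25, 117.63], [-171.15, -9.14], [-177.46, 177.46]. Speed limits (degrees/s): [159.86, 159.86, 180, 180, 180, 180].

INTERFACE

Orientations are given as a 3x3 rotation matrix whose columns are the frame's x, y, z axes.
In Python, from station import * gives the robot as it stands.
- The arm moves only by the tool jog_arm, never from a script. Its argument "series" is a list of rows, each a list of 3 entries, a list of its own where there are three numbers: the shift along the tool's x, y, z in m, then the turn, a rotation vector about the tool's x, y, z in degrees, then the finger opening in m, from 0 to 0.087. A call has 1 to 10 rows; each row shifts and turns the commanded pose from where the row before left it, along the tool's axes as they then stand; what a row does not reach is not made up. A row lasts 1/8 s, in which the tool goes at most 62.5 mm and 10.7 degrees, less where a joint would pass 70% of its speed; a pose out of reach is approached as far as the arm can. A call is refused whole if a number of a shift passes 0.0625 or a number of a turn 10.7, either way. A call with a gripper value outside its range is refused whole. The fingers move at their own pace and stop on an object; the grip force is fixed at half the most. Time passes only in rows, so rows that do not move let the fingers close. It gives the time, the measured TCP pose, the force and the opening at its end, in the units of the state.
- sense(): the state, without advancing time (a new reading comes with each control period).
- capture(name): name is "scene" or "top" or "wrist"; returns the picture (400x640x3 uint8, red, green, blue); there is no depth.
- camera_info(name): a dict with "fx", "fy", "cx", "cy" (pixels), "k1" (the pictures are not rectified: a ray, as slopes to the right and down, at radius r is drawn at 1 + k1 r^2 times it, then the intrinsics apply), "rvec" (rotation vector, rad) and "tvec" (3), from world to camera coordinates, as OpenCV has them. Camera axes: x right, y down, z forward; pixel columns grow to the right and rows downward; lengths in m; the calibration is good to about 2 mm. A picture is of the moment at which its call begins: read the wrist's pose just before it. camera_info takes no time and is no camera call; for the wrist camera it gives the pose at the moment of the call.
- finish_job(): hands the job in, once; it reports no verdict.
The state is a dict: "time_s": time; "joints": joint angles; "joint_velocities": joint speeds; "effort": joint torques, N m; "tcp_pos": TCP position; "ee_rot": TCP orientation; "wrist_force": force on the tool from outside, world axes, zero at the start; "moment": the same for the moment, N m; "gripper_width": opening from 0.0 (shut) to 1.0 (fully open).
Only numpy, scipy, OpenCV 4.12 (cv2) and the standard library are available. Lean on these libraries where they do the work, as an engineer would, in place of code of your own. Each camera call takes 0.05 s, during which the arm holds its last target. There are 200 camera calls.

## Working session

There is one attempt and no reset: what is moved stays moved. The work goes in short steps, Python scripts to look and compute and a tool call to move; the robot and the scene stay as the last step left them, time stands still between calls to the robot, and variables do not carry over. Pictures are saved under pics/ and viewed, about 8 in all and at most 12, crops included, and the job is handed in when it is done.

Besides the shell and the picture viewer there is one more tool, called after "Emit:" as name(argument=value, ...), one argument or row to a line, values as JSON. jog_arm: Moves the arm, as the interface text tells. Its arguments: {"type":"object","properties":{"series":{"type":"array","items":{"type":"array"}}},"required":["series"]}

```bash
mkdir -p pics; ls
cat > h.py <<'E'
from station import *
import numpy as np, cv2
def cam(n):
    c=camera_info(n); R=cv2.Rodrigues(np.array(c["rvec"],float))[0]; t=np.array(c["tvec"],float).ravel()
    return c,R,t
def ray(n,u,v,C=None):
    c,R,t=C or cam(n); x=(u-c["cx"])/c["fx"]; y=(v-c["cy"])/c["fy"]; a,b=x,y
    for _ in range(20):
        s=1+c["k1"]*(a*a+b*b); a,b=x/s,y/s
    d=R.T@np.array([a,b,1.]); return -R.T@t, d/np.linalg.norm(d)
def onplane(n,u,v,z,C=None,ax=2):
    o,d=ray(n,u,v,C); return o+d*(z-o[ax])/d[ax]
def two(r1,r2):
    (o1,d1),(o2,d2)=r1,r2; A=np.stack([d1,-d2],1); s=np.linalg.lstsq(A,o2-o1,rcond=None)[0]
    p,q=o1+s[0]*d1,o2+s[1]*d2; return (p+q)/2,np.linalg.norm(p-q)
def proj(n,p,C=None):
    c,R,t=C or cam(n); q=R@np.array(p,float)+t; a,b=q[:2]/q[2]; s=1+c["k1"]*(a*a+b*b)
    return np.array([a*s*c["fx"]+c["cx"],b*s*c["fy"]+c["cy"]])
def snap(n,f):
    im=capture(n); cv2.imwrite("pics/"+f,im[:,:,::-1]); return im
E
python3 - <<'E'
from h import *
for n in("scene","top","wrist"):
    snap(n,n+"0.png"); o,d=ray(n,320,200); print(n,o.round(3),d.round(3),camera_info(n)["fx"])
s=sense(); print({k:np.round(v,3).tolist() for k,v in s.items()})
E
```

```text
pics
scene [-0.047  0.317  1.002] [ 0.603 -0.19  -0.775] 381.5859140838187
top [-0.104 -0.157  1.57 ] [ 0.453  0.16  -0.877] 499.35808030615283
wrist [ 0.171 -0.606  0.384] [ 0.273  0.119 -0.955] 342.5526332537375
{'time_s': 0.15, 'joints': [-52.22, 22.08, 0.397, -0.018, -68.412, -14.817], 'joint_velocities': [-0.033, -0.088, 0.213, -0.012, 0.091, -0.073], 'effort': [0.0, -39.105, 18.759, 4.222, 0.012, -0.0], 'tcp_pos': [0.244, -0.575, 0.222], 'ee_rot': [[-0.39, -0.001, -0.921], [0.921, 0.001, -0.39], [0.002, -1.0, 0.0]], 'wrist_force': [-0.489, 0.184, -0.52], 'moment': [-0.037, -0.049, 0.036], 'gripper_width': 0.999}
```

View pics/scene0.png

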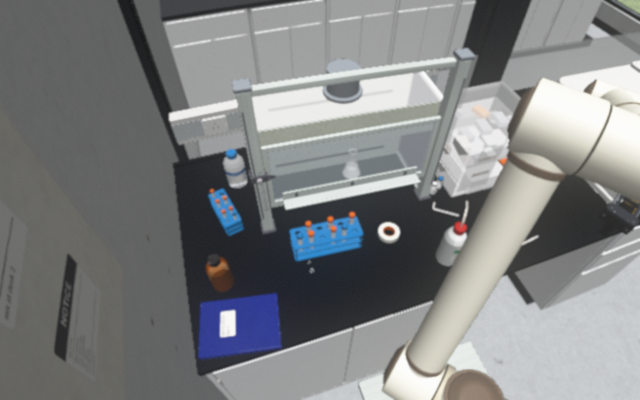

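View pics/top0.png

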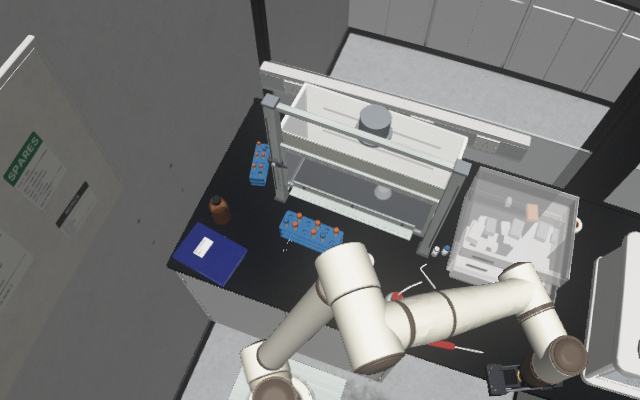

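Scene picture: two blue racks, the larger at scene (325,237) in front of the left half and a smaller one at (225,212) left of the hood. The tape is at (389,232), the amber bottle (219,272), the wash bottle (453,245) and the clip about (262,180). The larger rack, in front of the opening, fits the description. I'll confirm it in a crop.

Run:
```python
import cv2
a=cv2.imread("pics/scene0.png")[60:290,190:480]; cv2.imwrite("pics/sc1.png",cv2.resize(a,None,fx=2.6,fy=2.6,interpolation=cv2.INTER_CUBIC))
b=cv2.imread("pics/top0.png")[80:280,230:490]; cv2.imwrite("pics/tc1.png",cv2.resize(b,None,fx=3,fy=3,interpolation=cv2.INTER_CUBIC))
```

```text
(no output)
```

View pics/sc1.png

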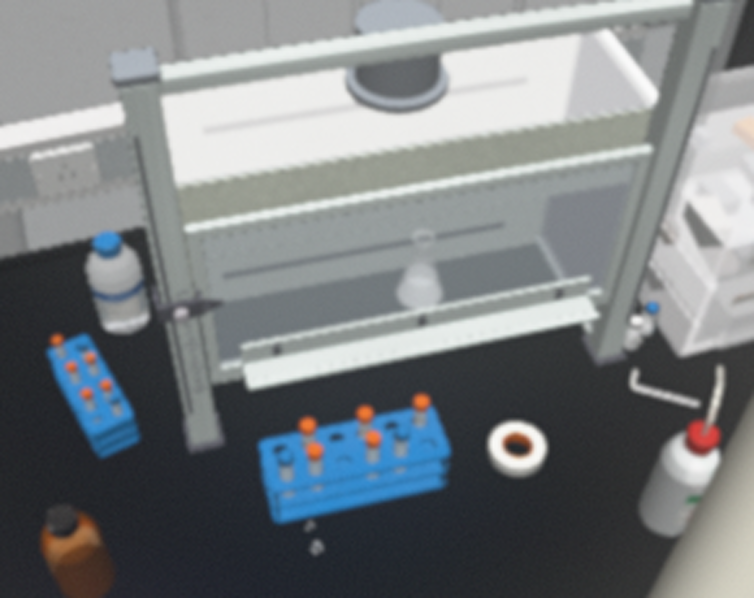

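View pics/tc1.png

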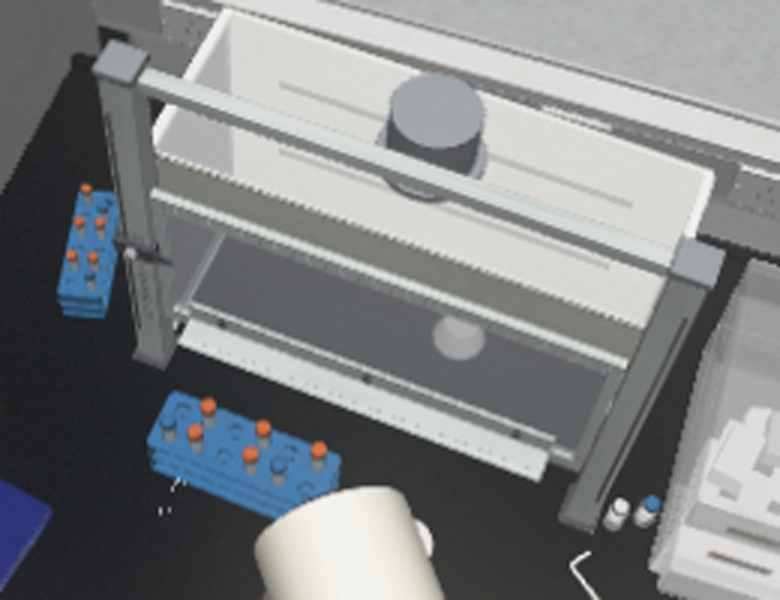

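Run:
```python
from h import *
S=lambda u,v:(190+u/2.6,60+v/2.6); T=lambda u,v:(230+u/3,80+v/3)
f=lambda n,p,z:onplane(n,*p,z).round(3)
print("footL",f("scene",S(190,452),0),f("scene",S(222,444),0),f("top",T(135,358),0),f("top",T(165,366),0))
print("footR",f("scene",S(592,362),0),f("scene",S(625,352),0),f("top",T(560,518),0),f("top",T(595,530),0))
print("rack front bottom",f("scene",S(277,520),0),f("scene",S(447,490),0))
for nm,a,b in [("clip tip",(225,303),(172,262)),("clip body",(182,312),(132,253)),("bar frontL",(250,383),(180,345)),("bar frontR",(600,316),(545,477)),("pane rail topL",(186,228),(153,193)),("pane top R",(650,150),(630,362)),("capL",(134,62),(122,60)),("cap2",(422,402),(319,450)),("cap1",(308,426),(208,406)),("rack top plate L back",(262,440),(175,393))]:
    p,e=two(ray("scene",*S(*a)),ray("top",*T(*b))); print(nm,p.round(3),round(e,4))
print("tape",f("scene",S(517,448),.009),"wash",f("scene",S(665,530),0),"amber",f("scene",S(85,590),0))
```

```text
footL [0.657 0.285 0.   ] [0.656 0.245 0.   ] [0.656 0.283 0.   ] [0.658 0.245 0.   ]
footR [ 0.631 -0.247  0.   ] [ 0.633 -0.297  0.   ] [ 0.628 -0.25   0.   ] [ 0.627 -0.292  0.   ]
rack front bottom [0.533 0.21  0.   ] [0.509 0.008 0.   ]
clip tip [0.652 0.219 0.251] 0.0025
clip body [0.648 0.263 0.254] 0.0018
bar frontL [0.622 0.205 0.143] 0.0072
bar frontR [ 0.606 -0.216  0.129] 0.0033
pane rail topL [0.67  0.242 0.344] 0.0029
pane top R [ 0.648 -0.253  0.336] 0.0018
capL [0.677 0.262 0.532] 0.0018
cap2 [0.568 0.023 0.105] 0.0004
cap1 [0.577 0.155 0.104] 0.0003
rack top plate L back [0.597 0.204 0.07 ] 0.003
tape [ 0.532 -0.092  0.009] wash [ 0.378 -0.212  0.   ] amber [0.513 0.436 0.   ]
```

Larger rack confirmed: its front edge measures about 0.20 m wide. The hood is at about (0.657,-0.004) with yaw -2.9°, the clip tip at z≈0.252, and the sash edge at about 0.10. I'll raise the arm and turn the tool so the camera comes on top when it pitches forward.

Emit:
jog_arm(
  series=[
    [[0, -0.02, 0], [0, -10.7, 0], 0],
    [[0, -0.02, 0], [0, -10.7, 0], 0],
    [[0, -0.02, 0], [0, -10.7, 0], 0],
    [[0, -0.02, 0], [0, -10.7, 0], 0],
    [[0, -0.02, 0], [0, -10.7, 0], 0],
    [[0, -0.02, 0], [0, -10.7, 0], 0],
    [[0, -0.02, 0], [0, -10.7, 0], 0],
    [[0, -0.01, 0], [0, -10.7, 0], 0],
    [[0, 0, 0], [0, -10.7, 0], 0],
    [[0, 0, 0], [0, -10.7, 0], 0],
  ],
)

```text
time_s: 1.4
tcp_pos: [0.2439, -0.5753, 0.3722]
ee_rot: [[-0.762, -0.0, 0.647], [-0.647, 0.001, -0.762], [-0.0, -1.0, -0.001]]
wrist_force: [0.3, -0.3, -0.5]
gripper_width: 0.017
```

```bash
cat > plan.py <<'E'
from h import *
from scipy.spatial.transform import Rotation as Ro
def tool(head,pitch):  # heading deg, pitch deg below horizontal, camera on top
    h,p=np.radians([head,pitch]); y=np.array([np.cos(p)*np.cos(h),np.cos(p)*np.sin(h),-np.sin(p)])
    x=np.array([np.sin(h),-np.cos(h),0]); return np.stack([x,y,np.cross(x,y)],1)
def plan(p1,R1,n=None,p0=None,R0=None):
    s=sense(); p0=np.array(s["tcp_pos"]) if p0 is None else p0; R0=np.array(s["ee_rot"]) if R0 is None else R0
    w=Ro.from_matrix(R0.T@R1).as_rotvec(degrees=True); d=np.array(p1)-p0
    n=n or int(np.ceil(max(abs(w).max()/10.7,np.linalg.norm(d)/.0625))); rows=[]; R=R0
    for i in range(n):
        rows.append([(R.T@d/n).round(4).tolist(),(w/n).round(2).tolist()]); R=R@Ro.from_rotvec(w/n,degrees=True).as_matrix()
    print(n,rows); 
def st():
    s=sense(); print(round(s["time_s"],2),np.round(s["tcp_pos"],4),"j",np.round(s["joints"],1),"F",np.round(s["wrist_force"],1),"y",np.round(np.array(s["ee_rot"])[:,1],3),"w",round(s["gripper_width"],3))
E
python3 -c "
from plan import *
st(); plan([.42,-.065,.37],tool(-9,80))"
```

```text
1.4 [ 0.2439 -0.5753  0.3722] j [-52.2  18.9  16.7  -0.  -87.8  92.5] F [ 0.3 -0.3 -0.5] y [-0.     0.001 -1.   ] w 0.017
9 [[[-0.0516, 0.0003, -0.0306], [1.07, -4.51, 0.39]], [[-0.0538, 0.0001, -0.0264], [1.07, -4.51, 0.39]], [[-0.0558, 0.0, -0.0221], [1.07, -4.51, 0.39]], [[-0.0573, 0.0, -0.0177], [1.07, -4.51, 0.39]], [[-0.0585, 0.0002, -0.0131], [1.07, -4.51, 0.39]], [[-0.0594, 0.0004, -0.0085], [1.07, -4.51, 0.39]], [[-0.0599, 0.0007, -0.0038], [1.07, -4.51, 0.39]], [[-0.06, 0.001, 0.0009], [1.07, -4.51, 0.39]], [[-0.0597, 0.0015, 0.0056], [1.07, -4.51, 0.39]]]
```

Emit:
jog_arm(
  series=[
    [[-0.0516, 0.0003, -0.0306], [1.07, -4.5, 0.4], 0],
    [[-0.0538, 0, -0.0264], [1.07, -4.5, 0.4], 0],
    [[-0.0558, 0, -0.0221], [1.07, -4.5, 0.4], 0],
    [[-0.0573, 0, -0.0177], [1.07, -4.5, 0.4], 0],
    [[-0.0585, 0, -0.0131], [1.07, -4.5, 0.4], 0],
    [[-0.0594, 0.0004, -0.0085], [1.07, -4.5, 0.4], 0],
    [[-0.06, 0.0007, -0.0038], [1.07, -4.5, 0.4], 0],
    [[-0.06, 0.001, 0.0009], [1.07, -4.5, 0.4], 0],
    [[-0.06, 0.0015, 0.0056], [1.07, -4.5, 0.4], 0],
  ],
)

```text
time_s: 2.52
tcp_pos: [0.4233, -0.0639, 0.3708]
ee_rot: [[-0.161, 0.174, 0.971], [-0.987, -0.027, -0.159], [-0.001, -0.984, 0.176]]
wrist_force: [1.2, -1.0, -0.6]
gripper_width: 0.002
```

```bash
python3 -c "
from plan import *
st(); plan([.42,-.065,.28],tool(-9,40))"
```

```text
2.52 [ 0.4233 -0.0639  0.3708] j [ 16.7  -8.2 -16.4   4.6 -72.7  63.1] F [ 1.2 -1.  -0.6] y [ 0.174 -0.027 -0.984] w 0.002
4 [[[0.0004, 0.0222, -0.0048], [9.96, -0.07, 0.02]], [[0.0004, 0.021, -0.0085], [9.96, -0.07, 0.02]], [[0.0004, 0.0193, -0.012], [9.96, -0.07, 0.02]], [[0.0004, 0.0169, -0.0152], [9.96, -0.07, 0.02]]]
```

Emit:
jog_arm(
  series=[
    [[0, 0.0222, -0.0048], [10, 0, 0], 0],
    [[0, 0.021, -0.0085], [10, 0, 0], 0],
    [[0, 0.0193, -0.012], [10, 0, 0], 0],
    [[0, 0.017, -0.0152], [10, 0, 0], 0],
  ],
)

```text
time_s: 3.02
tcp_pos: [0.4318, -0.0838, 0.3213]
ee_rot: [[-0.19, 0.682, 0.707], [-0.982, -0.143, -0.126], [0.015, -0.718, 0.696]]
wrist_force: [0.4, -2.4, 3.0]
gripper_width: 0.008
```

```bash
python3 -c "
from plan import *
snap('wrist','w1.png');snap('scene','s1.png')
st(); plan([.55,-.09,.09],tool(-9,40))"
```

```text
3.12 [ 0.4309 -0.0882  0.3208] j [ 13.2 -21.8 -58.   55.  -21.6  19.4] F [-1.1 -1.1 -1.7] y [ 0.678 -0.151 -0.72 ] w 0.006
5 [[[-0.0052, 0.0494, -0.0151], [1.21, -0.18, 0.5]], [[-0.0048, 0.0491, -0.0161], [1.21, -0.18, 0.5]], [[-0.0045, 0.0488, -0.0172], [1.21, -0.18, 0.5]], [[-0.0041, 0.0485, -0.0182], [1.21, -0.18, 0.5]], [[-0.0037, 0.0481, -0.0192], [1.21, -0.18, 0.5]]]
```

View pics/w1.png

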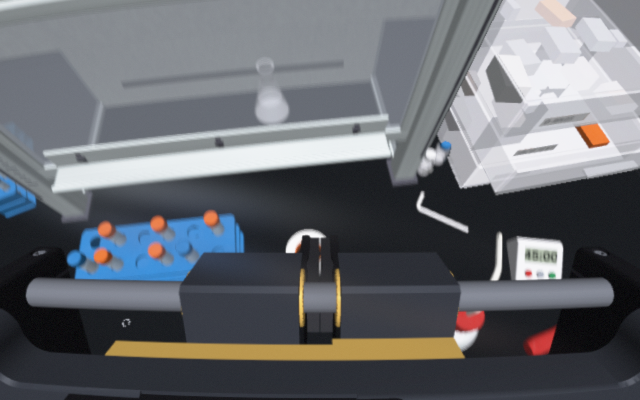

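Wrist view: bar front edge from (55,188) to (390,155), tape at (305,242), rack at (155,245). The arm is close to the j3 limit and singular at shallow pitch, so I'll push with a steep tool (about 60–65° down). I'll also turn it 180° so the camera faces the robot and stays clear of the sash.

```bash
python3 -c "
from plan import *
plan([.47,-.085,.30],tool(-9,75),4)
T=tool(-9,75)
F=np.diag([-1,1,-1])
plan([.49,-.095,.25],T@Ro.from_rotvec([0,179.9,0],degrees=True).as_matrix(),17,np.array([.47,-.085,.30]),T)"
```

```text
4 [[[-0.0028, 0.0102, 0.0032], [-7.23, -0.41, 0.54]], [[-0.0027, 0.0098, 0.0045], [-7.23, -0.41, 0.54]], [[-0.0026, 0.0092, 0.0057], [-7.23, -0.41, 0.54]], [[-0.0024, 0.0084, 0.0068], [-7.23, -0.41, 0.54]]]
17 [[[0.0004, 0.0032, 0.0005], [0.0, 10.58, -0.0]], [[0.0003, 0.0032, 0.0005], [0.0, 10.58, -0.0]], [[0.0002, 0.0032, 0.0006], [0.0, 10.58, -0.0]], [[0.0001, 0.0032, 0.0006], [0.0, 10.58, -0.0]], [[-0.0, 0.0032, 0.0006], [0.0, 10.58, -0.0]], [[-0.0001, 0.0032, 0.0006], [0.0, 10.58, -0.0]], [[-0.0002, 0.0032, 0.0006], [0.0, 10.58, -0.0]], [[-0.0003, 0.0032, 0.0005], [0.0, 10.58, -0.0]], [[-0.0004, 0.0032, 0.0004], [0.0, 10.58, -0.0]], [[-0.0005, 0.0032, 0.0004], [0.0, 10.58, -0.0]], [[-0.0005, 0.0032, 0.0003], [0.0, 10.58, -0.0]], [[-0.0006, 0.0032, 0.0002], [0.0, 10.58, -0.0]], [[-0.0006, 0.0032, 0.0], [0.0, 10.58, -0.0]], [[-0.0006, 0.0032, -0.0001], [0.0, 10.58, -0.0]], [[-0.0006, 0.0032, -0.0002], [0.0, 10.58, -0.0]], [[-0.0005, 0.0032, -0.0003], [0.0, 10.58, -0.0]], [[-0.0005, 0.0032, -0.0004], [0.0, 10.58, -0.0]]]
```

Emit:
jog_arm(
  series=[
    [[-0.003, 0.0102, 0.0032], [-7.2, -0.4, 0.5], 0],
    [[-0.003, 0.0098, 0.0045], [-7.2, -0.4, 0.5], 0],
    [[-0.003, 0.0092, 0.0057], [-7.2, -0.4, 0.5], 0],
    [[-0.002, 0.0084, 0.0068], [-7.2, -0.4, 0.5], 0],
    [[0, 0, 0], [0, 10.6, 0], 0],
    [[0, 0, 0], [0, 10.6, 0], 0],
    [[0, 0, 0], [0, 10.6, 0], 0],
    [[0, 0, 0], [0, 10.6, 0], 0],
    [[0, 0, 0], [0, 10.6, 0], 0],
    [[0, 0, 0], [0, 10.6, 0], 0],
  ],
)

```text
time_s: 4.38
tcp_pos: [0.4735, -0.083, 0.3067]
ee_rot: [[-0.919, 0.286, 0.271], [-0.296, -0.044, -0.954], [-0.261, -0.957, 0.125]]
wrist_force: [-1.0, 0.0, -0.4]
gripper_width: 0.007
```

Emit:
jog_arm(
  series=[
    [[0, 0, 0], [0, 10.6, 0], 0],
    [[0, 0, 0], [0, 10.6, 0], 0],
    [[0, 0, 0], [0, 10.6, 0], 0],
    [[0, 0, 0], [0, 10.6, 0], 0],
    [[0, 0, 0], [0, 10.6, 0], 0],
    [[0, 0, 0], [0, 10.6, 0], 0],
    [[0, 0, 0], [0, 10.6, 0], 0],
    [[0, 0, 0], [0, 10.6, 0], 0],
    [[0, 0, 0], [0, 10.6, 0], 0],
    [[0, 0, 0], [0, 10.6, 0], 0],
  ],
)

```text
time_s: 5.62
tcp_pos: [0.4735, -0.083, 0.3067]
ee_rot: [[-0.008, 0.286, -0.958], [0.999, -0.044, -0.021], [-0.048, -0.957, -0.285]]
wrist_force: [0.4, 0.1, 0.3]
gripper_width: 0.002
```

```bash
cat >> plan.py <<'E'
def tb(head,pitch): # camera on robot side
    return tool(head,pitch)@np.diag([-1.,1,-1])
E
python3 -c "
from plan import *
st(); plan([.56,-.10,.10],tb(-5,68))"
```

```text
5.62 [ 0.4735 -0.083   0.3067] j [  13.6   -4.6  -24.5    7.8  -54.7 -106.4] F [0.4 0.1 0.3] y [ 0.286 -0.044 -0.957] w 0.002
4 [[[-0.0019, 0.0558, -0.0059], [-1.32, 1.51, -0.2]], [[-0.002, 0.0559, -0.0047], [-1.32, 1.51, -0.2]], [[-0.0021, 0.056, -0.0034], [-1.32, 1.51, -0.2]], [[-0.0022, 0.0561, -0.0022], [-1.32, 1.51, -0.2]]]
```

Emit:
jog_arm(
  series=[
    [[-0.002, 0.0558, -0.0059], [-1.3, 1.5, -0.2], 0],
    [[-0.002, 0.0559, -0.0047], [-1.3, 1.5, -0.2], 0],
    [[-0.002, 0.056, -0.0034], [-1.3, 1.5, -0.2], 0],
    [[-0.002, 0.0561, -0.0022], [-1.3, 1.5, -0.2], 0],
  ],
)

```text
time_s: 6.12
tcp_pos: [0.5628, -0.1021, 0.0997]
ee_rot: [[0.084, 0.376, -0.923], [0.996, -0.036, 0.077], [-0.004, -0.926, -0.378]]
wrist_force: [1.7, -1.0, 0.4]
gripper_width: 0.008
```

```bash
python3 -c "
from plan import *
st(); plan([.57,-.10,.045],tb(-5,63))"
```

```text
6.12 [ 0.5628 -0.1021  0.0997] j [   7.1   15.6  -41.9   23.8  -11.7 -124.4] F [ 1.7 -1.   0.4] y [ 0.376 -0.036 -0.926] w 0.008
1 [[[0.003, 0.0533, 0.0142], [-4.81, 0.24, -0.14]]]
```

```bash
python3 -c "
from plan import *
T=tb(0,67); a=np.array([.565,-.10,.068])
plan(a,T); plan([.609,-.10,.068],T,2,a,T)"
```

```text
1 [[[0.0024, 0.0301, 0.0101], [-0.82, -4.38, -2.07]]]
2 [[[0.0, 0.0086, -0.0203], [0.0, 0.0, 0.0]], [[0.0, 0.0086, -0.0203], [0.0, 0.0, 0.0]]]
```

Emit:
jog_arm(
  series=[
    [[0.0024, 0.0301, 0.0101], [-0.8, -4.4, -2.1], 0],
    [[0, 0, 0], [0, 0, 0], 0],
    [[0, 0.0086, -0.0203], [0, 0, 0], 0],
    [[0, 0.0086, -0.0203], [0, 0, 0], 0],
    [[0, 0, 0], [0, 0, 0], 0],
  ],
)

```text
time_s: 6.75
tcp_pos: [0.6107, -0.1024, 0.0744]
ee_rot: [[-0.003, 0.386, -0.922], [1.0, 0.006, -0.001], [0.005, -0.922, -0.386]]
wrist_force: [0.2, 0.0, -0.5]
gripper_width: 0.007
```

Run:
```python
from plan import *
st(); a=snap('scene','s2.png');b=snap('top','t2.png')
A=cv2.resize(a[100:270,230:450],(800,618)[0:2] if 0 else (770,595),interpolation=cv2.INTER_CUBIC)
cv2.imwrite('pics/s2c.png',A[:,:,::-1])
```

```text
6.75 [ 0.6107 -0.1024  0.0744] j [   6.3   21.9  -32.4    9.3  -13.2 -104.8] F [ 0.2  0.  -0.5] y [ 0.386  0.006 -0.922] w 0.007
```

View pics/s2c.png

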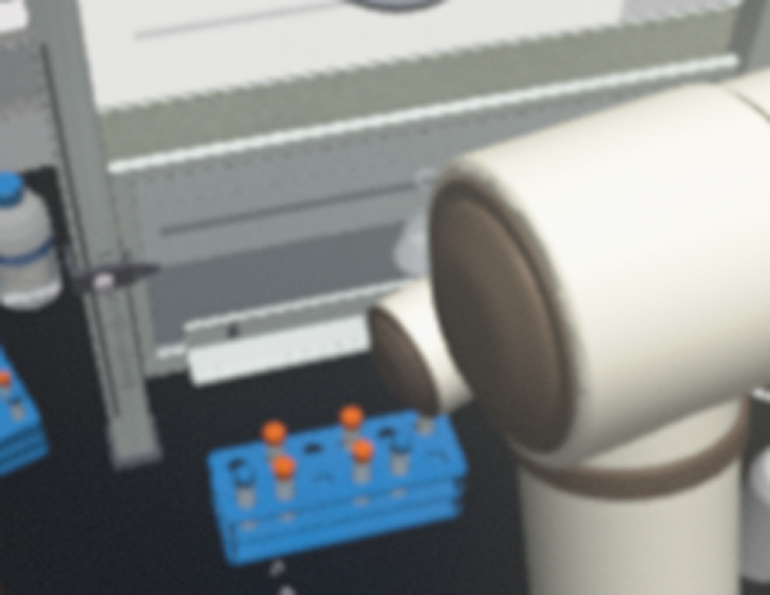

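Crop: the clip tip is at about (160,268) and the sash's lower-left edge at (155,355). The gripper is hidden behind the arm and touches nothing. I'll feel upward in small steps.

Emit:
jog_arm(
  series=[
    [[0, -0.0037, -0.0015], [0, 0, 0], 0],
    [[0, -0.0037, -0.0015], [0, 0, 0], 0],
    [[0, 0, 0], [0, 0, 0], 0],
  ],
)

```text
time_s: 7.22
tcp_pos: [0.6076, -0.1038, 0.0808]
ee_rot: [[-0.004, 0.383, -0.924], [1.0, 0.005, -0.002], [0.004, -0.924, -0.383]]
wrist_force: [-0.2, -0.4, -0.2]
gripper_width: 0.003
```

Emit:
jog_arm(
  series=[
    [[0, -0.0037, -0.0015], [0, 0, 0], 0],
    [[0, -0.0037, -0.0015], [0, 0, 0], 0],
    [[0, 0, 0], [0, 0, 0], 0],
  ],
)

```text
time_s: 7.6
tcp_pos: [0.6078, -0.1038, 0.0884]
ee_rot: [[-0.004, 0.383, -0.924], [1.0, 0.005, -0.002], [0.004, -0.924, -0.383]]
wrist_force: [-0.1, -0.1, -0.5]
gripper_width: 0.006
```

Emit:
jog_arm(
  series=[
    [[0, -0.0037, -0.0015], [0, 0, 0], 0],
    [[0, -0.0037, -0.0015], [0, 0, 0], 0],
    [[0, 0, 0], [0, 0, 0], 0],
  ],
)

```text
time_s: 7.98
tcp_pos: [0.6073, -0.1039, 0.0961]
ee_rot: [[-0.004, 0.382, -0.924], [1.0, 0.005, -0.002], [0.004, -0.924, -0.382]]
wrist_force: [-0.5, -0.1, 0.6]
gripper_width: 0.003
```

Emit:
jog_arm(
  series=[
    [[0, 0.0092, 0.0038], [0, 0, 0], 0],
    [[0, 0.0031, -0.0074], [0, 0, 0], 0],
    [[0, -0.0037, -0.0015], [0, 0, 0], 0],
    [[0, 0, 0], [0, 0, 0], 0],
  ],
)

```text
time_s: 8.48
tcp_pos: [0.6115, -0.1044, 0.0867]
ee_rot: [[-0.002, 0.373, -0.928], [1.0, 0.004, -0.0], [0.003, -0.928, -0.373]]
wrist_force: [-6.1, 0.1, -3.6]
gripper_width: 0.008
```

Emit:
jog_arm(
  series=[
    [[0, -0.0037, -0.0015], [0, 0, 0], 0],
    [[0, -0.0037, -0.0015], [0, 0, 0], 0],
    [[0, 0, 0], [0, 0, 0], 0],
  ],
)

```text
time_s: 8.85
tcp_pos: [0.6113, -0.1044, 0.095]
ee_rot: [[-0.002, 0.373, -0.928], [1.0, 0.004, -0.0], [0.004, -0.928, -0.373]]
wrist_force: [-7.9, 2.0, -2.4]
gripper_width: 0.004
```

Emit:
jog_arm(
  series=[
    [[0, -0.0037, -0.0015], [0, 0, 0], 0],
    [[0, -0.0037, -0.0015], [0, 0, 0], 0],
    [[0, 0, 0], [0, 0, 0], 0],
  ],
)

```text
time_s: 9.22
tcp_pos: [0.6112, -0.1044, 0.1029]
ee_rot: [[-0.002, 0.373, -0.928], [1.0, 0.004, -0.0], [0.004, -0.928, -0.373]]
wrist_force: [-7.4, 1.3, -1.8]
gripper_width: 0.004
```

Emit:
jog_arm(
  series=[
    [[0, -0.0056, -0.0022], [0, 0, 0], 0],
    [[0, -0.0056, -0.0022], [0, 0, 0], 0],
    [[0, -0.0056, -0.0022], [0, 0, 0], 0],
    [[0, -0.0056, -0.0022], [0, 0, 0], 0],
    [[0, -0.0056, -0.0022], [0, 0, 0], 0],
  ],
)

```text
time_s: 9.85
tcp_pos: [0.6106, -0.1044, 0.1324]
ee_rot: [[-0.002, 0.372, -0.928], [1.0, 0.004, -0.0], [0.004, -0.928, -0.372]]
wrist_force: [-5.5, 0.2, -6.0]
gripper_width: 0.007
```

Run:
```python
from plan import *
st(); a=capture('scene')
A=cv2.resize(a[80:270,230:370],(560,760),interpolation=cv2.INTER_CUBIC); o=cv2.imread('pics/s2.png')[:,:,::-1]
B=cv2.resize(o[80:270,230:370],(560,760),interpolation=cv2.INTER_CUBIC)
cv2.imwrite('pics/s3c.png',cv2.resize(np.hstack([B,A]),(800,543))[:,:,::-1]); cv2.imwrite('pics/s3.png',a[:,:,::-1])
```

```text
9.85 [ 0.6106 -0.1044  0.1324] j [   6.3   17.4  -26.6    5.1  -24.4 -100.4] F [-5.5  0.2 -6. ] y [ 0.372  0.004 -0.928] w 0.007
```

View pics/s3c.png

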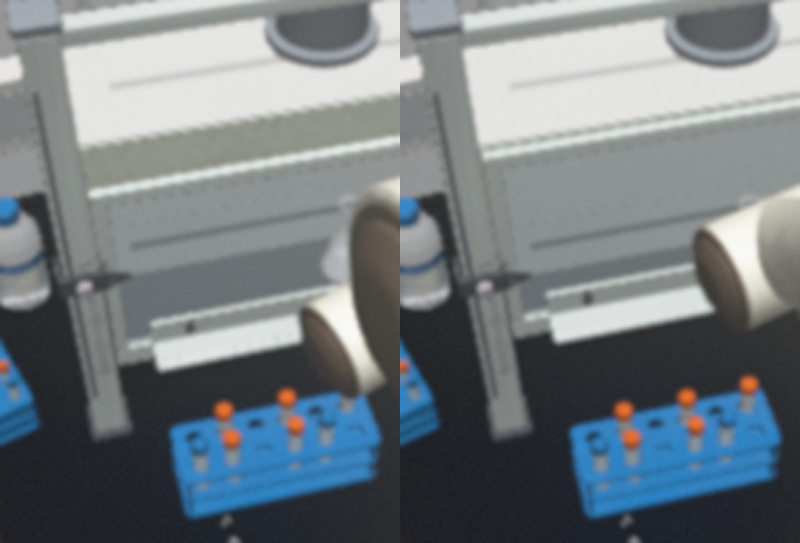

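Sash is rising: its lower-left corner went from (128,362) to (127,333) in the paired crops and the rack didn't move. Next I'll work out its height.

```bash
cat >> plan.py <<'E'
N=np.array([.9987,-.05,0]); O=np.array([.6565,-.004,0])
def onsash(n,u,v,dx=0): 
    o,d=ray(n,u,v); return o+d*((O+dx*N-o)@N)/(d@N)
E
python3 - <<'E'
from plan import *
P=lambda u,v:(230+u*140/400,80+v*190/543)
for nm,p in [("toprail0",(90,193)),("toprail1",(85,157)),("corner0",(128,362)),("corner1",(127,333)),("clip",(130,277))]: print(nm,onsash("scene",*P(*p),-.005).round(4))
print(two(ray("scene",*P(130,277)),ray("top",230+172/3,80+262/3)))
for z in(.1,.15,.25): print(z,proj("scene",O+[0.25*.05-.005,.25,z]),proj("top",O+[0.25*.05-.005,.25,z]))
E
```

```text
toprail0 [0.6639 0.2434 0.3522]
toprail1 [0.6638 0.2427 0.3932]
corner0 [0.6634 0.2336 0.1113]
corner1 [0.6632 0.23   0.1574]
clip [0.6627 0.2192 0.2374]
(array([0.65563921, 0.22049199, 0.24568877]), np.float64(0.0011315638582214131))
0.1 [271.08284735 209.86728999] [283.6223552  186.37084267]
0.15 [269.2601371  199.27842641] [282.7202325  178.77789399]
0.25 [265.22824889 175.71677479] [280.77453008 162.33600853]
```

Emit:
jog_arm(
  series=[
    [[0, -0.007, -0.0028], [0, 0, 0], 0],
    [[0, -0.007, -0.0028], [0, 0, 0], 0],
    [[0, -0.007, -0.0028], [0, 0, 0], 0],
    [[0, -0.007, -0.0028], [0, 0, 0], 0],
    [[0, -0.007, -0.0028], [0, 0, 0], 0],
    [[0, -0.007, -0.0028], [0, 0, 0], 0],
    [[0, -0.007, -0.0028], [0, 0, 0], 0],
    [[0, -0.007, -0.0028], [0, 0, 0], 0],
    [[0, -0.007, -0.0028], [0, 0, 0], 0],
    [[0, 0, 0], [0, 0, 0], 0],
  ],
)

```text
time_s: 11.15
tcp_pos: [0.6104, -0.1045, 0.2013]
ee_rot: [[-0.002, 0.373, -0.928], [1.0, 0.005, -0.0], [0.004, -0.928, -0.373]]
wrist_force: [-9.2, 1.5, -1.0]
gripper_width: 0.005
```

Run:
```python
from plan import *
st(); a=snap('scene','s4.png');b=snap('top','t4.png')
A=cv2.resize(a[140:200,240:290],None,fx=8,fy=8,interpolation=cv2.INTER_CUBIC); B=cv2.resize(b[130:190,260:310],None,fx=8,fy=8,interpolation=cv2.INTER_CUBIC)
cv2.imwrite('pics/st4.png',np.hstack([A,B])[:,:,::-1])
```

```text
11.15 [ 0.6104 -0.1045  0.2013] j [  6.3  12.8 -21.    3.7 -34.5 -98.8] F [-9.2  1.5 -1. ] y [ 0.373  0.005 -0.928] w 0.005
```

View pics/st4.png

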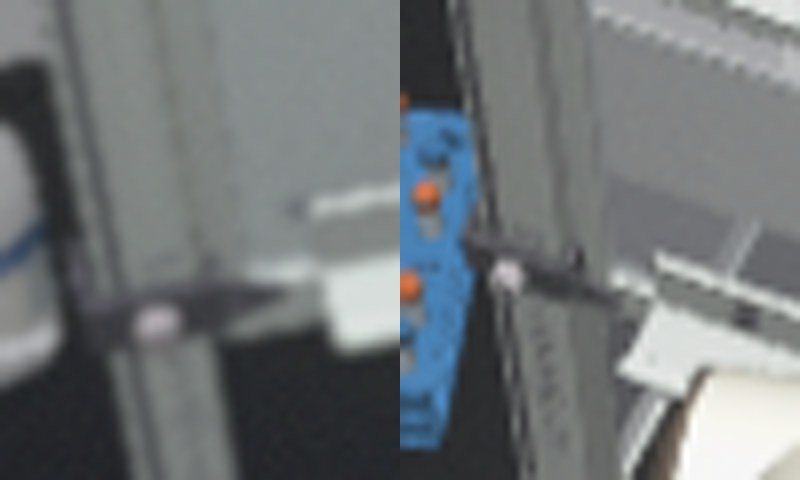

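Run:
```python
from plan import *
t,e=two(ray("scene",276.5,176.5),ray("top",289,167.75)); print("tip",t.round(4),round(e,4))
# height of tip by scene alone, top alone at hood depth of triangulated
for dx in(-.005,): print("edge",[onsash("scene",240+u/8,140+v/8,dx).round(4) for u,v in((237,343),(280,333),(322,323))])
print("proj of tip if moved z", [(z,proj("scene",[t[0],t[1],z]).round(1),proj("top",[t[0],t[1],z]).round(1)) for z in(.24,.25,.26)])
# tip hood coords
print("tip hood x",(t-O)@N)
# hood depth check: columns front faces seen in both views used before
```

```text
tip [0.659  0.2167 0.2418] 0.0005
edge [array([0.6636, 0.2374, 0.2186]), array([0.6628, 0.2223, 0.2192]), array([0.6621, 0.2075, 0.22  ])]
proj of tip if moved z [(0.24, array([276.6, 177. ]), array([289., 168.])), (0.25, array([276.3, 174.5]), array([288.8, 166.3])), (0.26, array([275.9, 171.9]), array([288.7, 164.5]))]
tip hood x -0.008568108692445514
```

Crop: the clip tip is at scene (276.5,176.5) and top (289,167.8); the sash edge is about 25 mm below it. The tip height scatters (0.242–0.251), so I'll draw straight back and measure the tip and edge with the wrist camera from two places.

Emit:
jog_arm(
  series=[
    [[0, -0.0056, 0.0139], [0, 0, 0], 0],
    [[0, -0.0112, 0.0278], [0, 0, 0], 0],
    [[0, -0.0112, 0.0278], [0, 0, 0], 0],
    [[0, -0.0112, 0.0278], [0, 0, 0], 0],
    [[0, 0, 0], [0, 0, 0], 0],
  ],
)

```text
time_s: 11.88
tcp_pos: [0.5085, -0.1046, 0.2045]
ee_rot: [[-0.005, 0.386, -0.922], [1.0, 0.005, -0.003], [0.004, -0.922, -0.386]]
wrist_force: [-0.1, -0.1, 0.3]
gripper_width: 0.007
```

Run:
```python
from plan import *
st(); T=tb(6,58); a=np.array([.47,.08,.27]); plan(a,T); plan([.47,.20,.27],T,2,a,T)
```

```text
11.88 [ 0.5085 -0.1046  0.2045] j [   7.9    2.3  -34.     5.3  -31.3 -101.7] F [-0.1 -0.1  0.3] y [ 0.386  0.005 -0.922] w 0.007
4 [[[0.0463, -0.0186, 0.0024], [-2.32, -1.3, -0.61]], [[0.0465, -0.0181, 0.0006], [-2.32, -1.3, -0.61]], [[0.0467, -0.0176, -0.0012], [-2.32, -1.3, -0.61]], [[0.0468, -0.0171, -0.0029], [-2.32, -1.3, -0.61]]]
2 [[[0.0597, 0.0033, -0.0053], [0.0, 0.0, 0.0]], [[0.0597, 0.0033, -0.0053], [0.0, 0.0, 0.0]]]
```

Run:
```python
from plan import *
T=tb(16,58); a=np.array([.46,.09,.27]); plan(a,T,5); 
c,R,t=cam("wrist"); s=sense(); Rt=np.array(s["ee_rot"]); p=np.array(s["tcp_pos"])
Rc=R@Rt; tc=R@p+t
for q in (a,[.45,.20,.27]): print([proj("wrist",x,(c,Rc@T.T,tc-Rc@T.T@np.array(q))).round() for x in ([.655,.217,.247],[.66,.1,.22])])
plan([.45,.20,.27],T,2,a,T)
```

```text
5 [[[0.039, -0.0156, 0.0038], [-1.84, -2.82, -1.41]], [[0.0395, -0.0147, 0.0014], [-1.84, -2.82, -1.41]], [[0.0399, -0.0138, -0.0011], [-1.84, -2.82, -1.41]], [[0.0401, -0.0127, -0.0035], [-1.84, -2.82, -1.41]], [[0.0402, -0.0116, -0.0058], [-1.84, -2.82, -1.41]]]
[array([383., 345.]), array([276., 311.])]
[array([280., 339.]), array([169., 301.])]
2 [[[0.0542, 0.0055, -0.0088], [0.0, 0.0, 0.0]], [[0.0542, 0.0055, -0.0088], [0.0, 0.0, 0.0]]]
```

The gripper would block the tip in this camera orientation, so I'll turn the camera to the front for the measurement.

Emit:
jog_arm(
  series=[
    [[0, -0.01, 0], [0, -10.6, 0], 0],
    [[0, -0.01, 0], [0, -10.6, 0], 0],
    [[0, -0.01, 0], [0, -10.6, 0], 0],
    [[0, -0.01, 0], [0, -10.6, 0], 0],
    [[0, -0.01, 0], [0, -10.6, 0], 0],
    [[0, -0.01, 0], [0, -10.6, 0], 0],
    [[0, -0.01, 0], [0, -10.6, 0], 0],
    [[0, -0.01, 0], [0, -10.6, 0], 0],
    [[0, -0.01, 0], [0, -10.6, 0], 0],
    [[0, -0.01, 0], [0, -10.6, 0], 0],
  ],
)

```text
time_s: 13.12
tcp_pos: [0.4724, -0.105, 0.2971]
ee_rot: [[-0.884, 0.386, 0.264], [-0.284, 0.005, -0.959], [-0.371, -0.923, 0.105]]
wrist_force: [0.2, 0.5, 0.1]
gripper_width: 0.008
```

Emit:
jog_arm(
  series=[
    [[0, 0, 0], [0, -10.6, 0], 0],
    [[0, 0, 0], [0, -10.6, 0], 0],
    [[0, 0, 0], [0, -10.6, 0], 0],
    [[0, 0, 0], [0, -10.6, 0], 0],
    [[0, 0, 0], [0, -10.6, 0], 0],
    [[0, 0, 0], [0, -10.6, 0], 0],
    [[0, 0, 0], [0, -10.6, 0], 0],
  ],
)

```text
time_s: 14.0
tcp_pos: [0.4725, -0.105, 0.2968]
ee_rot: [[0.013, 0.386, 0.923], [-1.0, 0.005, 0.012], [0.0, -0.923, 0.386]]
wrist_force: [0.3, -0.4, -0.6]
gripper_width: 0.006
```

Run:
```python
from plan import *
st(); T=tool(12,62); a=np.array([.40,.08,.22]); b=np.array([.40,.20,.22]); plan(a,T,5); 
c,R,t=cam("wrist"); s=sense(); Rt=np.array(s["ee_rot"]); p=np.array(s["tcp_pos"])
Rc=R@Rt; tc=R@p+t
for q in (a,b): print([proj("wrist",x,(c,Rc@T.T,tc-Rc@T.T@np.array(q))).round() for x in ([.655,.217,.247],[.66,.1,.22])])
plan(b,T,2,a,T)
```

```text
14.0 [ 0.4725 -0.105   0.2968] j [  8.8  -6.4 -27.8   4.3 -46.2  79.6] F [ 0.3 -0.4 -0.6] y [ 0.386  0.005 -0.923] w 0.006
5 [[[-0.0372, 0.0087, -0.0188], [1.06, -2.03, 0.97]], [[-0.0377, 0.009, -0.0177], [1.06, -2.03, 0.97]], [[-0.0381, 0.0094, -0.0165], [1.06, -2.03, 0.97]], [[-0.0385, 0.0097, -0.0153], [1.06, -2.03, 0.97]], [[-0.0389, 0.0101, -0.0141], [1.06, -2.03, 0.97]]]
[array([ 199., -170.]), array([ 368., -115.])]
[array([ 376., -150.]), array([532., -81.])]
2 [[[-0.0587, 0.0059, 0.011], [0.0, 0.0, 0.0]], [[-0.0587, 0.0059, 0.011], [0.0, 0.0, 0.0]]]
```

Run:
```python
from plan import *
T=tool(8,66); a=np.array([.52,.14,.40]); plan(a,T,6); 
c,R,t=cam("wrist"); s=sense(); Rt=np.array(s["ee_rot"]); p=np.array(s["tcp_pos"])
Rc=R@Rt; tc=R@p+t
for q in (a,): print([proj("wrist",x,(c,Rc@T.T,tc-Rc@T.T@np.array(q))).round() for x in ([.655,.217,.247],[.66,.1,.22])])
```

```text
6 [[[-0.0407, -0.0126, 0.0144], [0.22, -1.11, 0.48]], [[-0.0405, -0.0122, 0.0153], [0.22, -1.11, 0.48]], [[-0.0403, -0.0118, 0.0161], [0.22, -1.11, 0.48]], [[-0.0401, -0.0114, 0.0169], [0.22, -1.11, 0.48]], [[-0.0399, -0.011, 0.0177], [0.22, -1.11, 0.48]], [[-0.0396, -0.0106, 0.0185], [0.22, -1.11, 0.48]]]
[array([263., 106.]), array([373., 125.])]
```

Emit:
jog_arm(
  series=[
    [[-0.0407, -0.0126, 0.0144], [0.2, -1.1, 0.5], 0],
    [[-0.0405, -0.0122, 0.0153], [0.2, -1.1, 0.5], 0],
    [[-0.0403, -0.0118, 0.0161], [0.2, -1.1, 0.5], 0],
    [[-0.04, -0.0114, 0.0169], [0.2, -1.1, 0.5], 0],
    [[-0.04, -0.011, 0.0177], [0.2, -1.1, 0.5], 0],
    [[-0.04, -0.0106, 0.0185], [0.2, -1.1, 0.5], 0],
    [[0, 0, 0], [0, 0, 0], 0],
  ],
)

```text
time_s: 14.88
tcp_pos: [0.5222, 0.1428, 0.4012]
ee_rot: [[0.137, 0.402, 0.905], [-0.991, 0.062, 0.122], [-0.007, -0.914, 0.406]]
wrist_force: [-0.3, -0.6, -0.6]
gripper_width: 0.006
```

Run:
```python
from plan import *
import json
c=camera_info("wrist"); json.dump({k:np.array(v).tolist() for k,v in c.items()},open("w5.json","w"))
st(); w=snap('wrist','w5.png'); a=snap('scene','s5.png'); t=snap('top','t5.png')
W=cv2.resize(w[70:190,200:400],None,fx=4,fy=4,interpolation=cv2.INTER_CUBIC)
cv2.imwrite('pics/w5c.png',W[:,:,::-1])
```

```text
14.88 [0.5222 0.1428 0.4012] j [ 39.   -3.4 -14.4  13.9 -58.7  53.7] F [-0.3 -0.6 -0.6] y [ 0.402  0.062 -0.914] w 0.006
```

View pics/w5c.png

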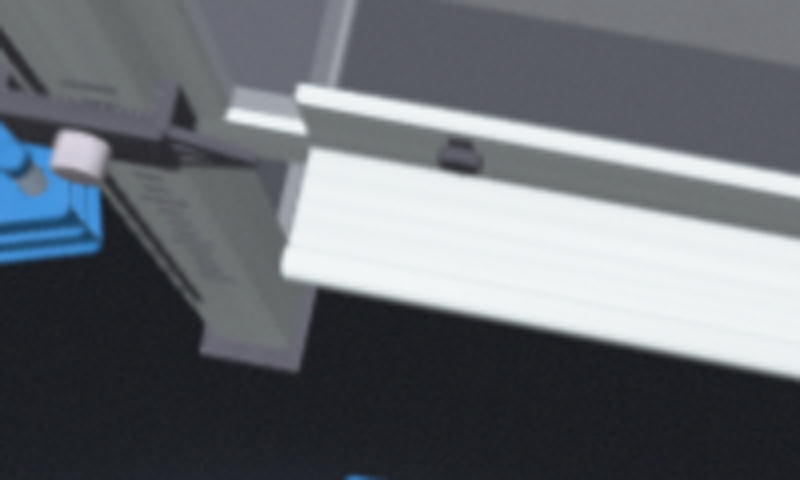

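Run:
```python
from plan import *
import json
c=json.load(open("w5.json")); C=(c,cv2.Rodrigues(np.array(c["rvec"]))[0],np.array(c["tvec"]).ravel())
W=lambda u,v:ray("wrist",200+u/4,70+v/4,C)
S=lambda u,v:ray("scene",240+u/8,140+v/8)
T=lambda u,v:ray("top",260+(u-400)/8,130+v/8)
def multi(rs):
    A=sum(np.eye(3)-np.outer(d,d) for o,d in rs); b=sum((np.eye(3)-np.outer(d,d))@o for o,d in rs); p=np.linalg.solve(A,b)
    return p.round(4),[round(float(np.linalg.norm(np.cross(p-o,d))),4) for o,d in rs],"hood x",round(float((p-O)@N),4)
print("tip WS",multi([W(258,160),S(292,292)])); print("tip WST",multi([W(258,160),S(292,292),T(632,302)]))
print("barfront",multi([W(283,275),S(340,352)]),"flangetop",multi([W(298,88),S(312,203)]))
print("rail top left",multi([W(228,118),S(247,275)]))
for u,v in((203,353),(298,371)): o,d=W(u,v); print("foot",(o-d*o[2]/d[2]).round(4))
```

```text
tip WS (array([0.6519, 0.218 , 0.2499]), [0.0002, 0.0002], 'hood x', -0.0157)
tip WST (array([0.6543, 0.2171, 0.2472]), [0.0021, 0.0004, 0.0025], 'hood x', -0.0132)
barfront (array([0.6245, 0.2083, 0.2452]), [0.0003, 0.0003], 'hood x', -0.0426) flangetop (array([0.6601, 0.2055, 0.2799]), [0.0007, 0.0007], 'hood x', -0.0068)
rail top left (array([0.6636, 0.2292, 0.249 ]), [0.0015, 0.0015], 'hood x', -0.0046)
foot [0.653  0.2847 0.    ]
foot [0.6506 0.2422 0.    ]
```

Tip measured at z≈0.2495 (hood x −0.016, plausible for a clip on the column front), sash edge ≈0.221, so about 28 mm remain. Next: back to the push stance with the camera robot-side.

Run:
```python
from plan import *
plan([.50,-.104,.25],tool(0.5,68),5)
for dx in(-.005,):
  for o in (O,O-[.0015,0,0]):
    p=o+dx*N; y=.222; q=p+np.array([.05,1,0])*(y+.004); 
    for z in(.221,.2495): print(proj("scene",[q[0],q[1],z]).round(2))
print(proj("scene",[.6519,.218,.2499]))
```

```text
5 [[[0.0479, 0.0228, -0.0215], [-0.34, 1.29, -0.62]], [[0.0481, 0.0234, -0.0203], [-0.34, 1.29, -0.62]], [[0.0483, 0.0241, -0.0191], [-0.34, 1.29, -0.62]], [[0.0485, 0.0247, -0.0178], [-0.34, 1.29, -0.62]], [[0.0486, 0.0253, -0.0166], [-0.34, 1.29, -0.62]]]
[274.97 181.19]
[273.95 174.12]
[275.1  181.58]
[274.08 174.5 ]
[276.42716339 176.47545474]
```

Emit:
jog_arm(
  series=[
    [[0.0479, 0.0228, -0.0215], [-0.3, 1.3, -0.6], 0],
    [[0.0481, 0.0234, -0.0203], [-0.3, 1.3, -0.6], 0],
    [[0.0483, 0.0241, -0.0191], [-0.3, 1.3, -0.6], 0],
    [[0.0485, 0.0247, -0.0178], [-0.3, 1.3, -0.6], 0],
    [[0.0486, 0.0253, -0.0166], [-0.3, 1.3, -0.6], 0],
    [[0, 0, 0], [0, 10.6, 0], 0],
    [[0, 0, 0], [0, 10.6, 0], 0],
    [[0, 0, 0], [0, 10.6, 0], 0],
    [[0, 0, 0], [0, 10.6, 0], 0],
    [[0, 0, 0], [0, 10.6, 0], 0],
  ],
)

```text
time_s: 16.27
tcp_pos: [0.4995, -0.105, 0.25]
ee_rot: [[-0.739, 0.378, 0.558], [-0.602, 0.004, -0.799], [-0.304, -0.926, 0.225]]
wrist_force: [1.0, 0.3, -0.8]
gripper_width: 0.003
```

Emit:
jog_arm(
  series=[
    [[0, 0, 0], [0, 10.6, 0], 0],
    [[0, 0, 0], [0, 10.6, 0], 0],
    [[0, 0, 0], [0, 10.6, 0], 0],
    [[0, 0, 0], [0, 10.6, 0], 0],
    [[0, 0, 0], [0, 10.6, 0], 0],
    [[0, 0, 0], [0, 10.6, 0], 0],
    [[0, 0, 0], [0, 10.6, 0], 0],
    [[0, 0, 0], [0, 10.6, 0], 0],
    [[0, 0, 0], [0, 10.6, 0], 0],
    [[0, 0, 0], [0, 10.6, 0], 0],
  ],
)

```text
time_s: 17.52
tcp_pos: [0.4995, -0.1049, 0.25]
ee_rot: [[-0.333, 0.378, -0.864], [0.934, 0.004, -0.358], [-0.132, -0.926, -0.354]]
wrist_force: [0.1, -0.0, 0.1]
gripper_width: 0.005
```

Emit:
jog_arm(
  series=[
    [[0, 0, 0], [0, 10.6, 0], 0],
    [[0, 0, 0], [0, 10.6, 0], 0],
  ],
)

```text
time_s: 17.77
tcp_pos: [0.4995, -0.1049, 0.25]
ee_rot: [[0.002, 0.378, -0.926], [1.0, 0.004, 0.003], [0.005, -0.926, -0.378]]
wrist_force: [-0.1, 0.1, 0.2]
gripper_width: 0.004
```

Run:
```python
from plan import *
st(); T=tb(0,67); a=np.array([.56,-.104,.178]); plan(a,T,3); b=np.array([.614,-.104,.178]); plan(b,T,2,a,T); plan([.614,-.104,.196],T,2,b,T)
```

```text
17.77 [ 0.4995 -0.1049  0.25  ] j [   8.1   -1.1  -29.8    4.5  -39.3 -101.2] F [-0.1  0.1  0.2] y [ 0.378  0.004 -0.926] w 0.004
3 [[[0.0002, 0.0298, -0.0096], [-0.27, -0.07, 0.07]], [[0.0003, 0.0299, -0.0095], [-0.27, -0.07, 0.07]], [[0.0003, 0.0299, -0.0093], [-0.27, -0.07, 0.07]]]
2 [[[0.0, 0.0105, -0.0249], [0.0, 0.0, 0.0]], [[0.0, 0.0105, -0.0249], [0.0, 0.0, 0.0]]]
2 [[[0.0, -0.0083, -0.0035], [0.0, 0.0, 0.0]], [[0.0, -0.0083, -0.0035], [0.0, 0.0, 0.0]]]
```

Emit:
jog_arm(
  series=[
    [[0, 0.0268, -0.011], [-0.3, 0, 0], 0],
    [[0, 0.0268, -0.011], [-0.3, 0, 0], 0],
    [[0, 0.0268, -0.011], [-0.3, 0, 0], 0],
    [[0, 0.01, -0.0235], [0, 0, 0], 0],
    [[0, 0.01, -0.0235], [0, 0, 0], 0],
    [[0, 0, 0], [0, 0, 0], 0],
  ],
)

```text
time_s: 18.52
tcp_pos: [0.6133, -0.1042, 0.1879]
ee_rot: [[-0.004, 0.392, -0.92], [1.0, 0.004, -0.003], [0.002, -0.92, -0.392]]
wrist_force: [-0.1, -0.0, -0.2]
gripper_width: 0.007
```

```bash
python3 -c "
from plan import *
st(); plan([.6105,-.104,.201],tb(0,68),3)"
```

```text
18.52 [ 0.6133 -0.1042  0.1879] j [  6.4  13.5 -22.9   4.5 -30.7 -99.5] F [-0.1 -0.  -0.2] y [ 0.392  0.004 -0.92 ] w 0.007
3 [[[0.0001, -0.0044, -0.0009], [0.36, 0.05, 0.07]], [[0.0001, -0.0044, -0.0008], [0.36, 0.05, 0.07]], [[0.0001, -0.0044, -0.0008], [0.36, 0.05, 0.07]]]
```

Emit:
jog_arm(
  series=[
    [[0, -0.0037, -0.0016], [0, 0, 0], 0],
    [[0, -0.0037, -0.0016], [0, 0, 0], 0],
    [[0, -0.0037, -0.0016], [0, 0, 0], 0],
    [[0, -0.0037, -0.0016], [0, 0, 0], 0],
    [[0, -0.0037, -0.0016], [0, 0, 0], 0],
    [[0, -0.0037, -0.0016], [0, 0, 0], 0],
    [[0, -0.0037, -0.0016], [0, 0, 0], 0],
    [[0, 0, 0], [0, 0, 0], 0],
  ],
)

```text
time_s: 19.52
tcp_pos: [0.6095, -0.1034, 0.2144]
ee_rot: [[-0.004, 0.385, -0.923], [1.0, 0.004, -0.003], [0.003, -0.923, -0.385]]
wrist_force: [-8.8, 1.3, -3.2]
gripper_width: 0.005
```

Run:
```python
from plan import *
st(); a=capture('scene'); cv2.imwrite('pics/s6.png',a[:,:,::-1])
# vertical registration: shift of sash patch between s4 and now; and edge profile
g=lambda f:cv2.cvtColor(cv2.imread(f),cv2.COLOR_BGR2GRAY).astype(np.float32)
A,B=g('pics/s4.png'),g('pics/s6.png')
t=A[163:190,278:300]; 
r=cv2.matchTemplate(cv2.resize(B[145:195,268:305],None,fx=8,fy=8,interpolation=cv2.INTER_CUBIC),cv2.resize(t,None,fx=8,fy=8,interpolation=cv2.INTER_CUBIC),cv2.TM_CCOEFF_NORMED)
_,m,_,l=cv2.minMaxLoc(r); print("bar shift px",m,268+l[0]/8-278,145+l[1]/8-163)
for c in(271,273,275,277): print(c,A[172:190,c].astype(int).tolist(),B[165:184,c].astype(int).tolist())
```

```text
19.52 [ 0.6095 -0.1034  0.2144] j [  6.5  11.7 -20.6   3.9 -35.2 -99. ] F [-8.8  1.3 -3.2] y [ 0.385  0.004 -0.923] w 0.005
bar shift px 0.9979314208030701 -0.375 -2.375
271 [144, 154, 150, 110, 75, 69, 84, 107, 122, 111, 76, 45, 42, 42, 41, 41, 41, 41] [136, 136, 135, 135, 135, 145, 167, 176, 157, 127, 94, 72, 65, 63, 54, 45, 42, 42, 40]
273 [151, 169, 170, 130, 84, 81, 106, 121, 118, 89, 58, 43, 41, 42, 42, 41, 41, 39] [136, 138, 135, 137, 142, 159, 184, 190, 160, 126, 98, 78, 76, 82, 61, 46, 41, 43, 43]
275 [162, 185, 188, 145, 107, 110, 125, 129, 115, 80, 48, 42, 42, 43, 41, 43, 39, 42] [126, 127, 130, 137, 147, 171, 186, 179, 152, 129, 114, 101, 100, 93, 66, 45, 42, 43, 40]
277 [171, 190, 187, 156, 134, 133, 130, 124, 102, 69, 45, 43, 41, 42, 42, 41, 41, 40] [114, 112, 124, 137, 151, 173, 181, 160, 137, 131, 128, 128, 114, 81, 52, 41, 42, 42, 44]
```

Emit:
jog_arm(
  series=[
    [[0, -0.0037, -0.0016], [0, 0, 0], 0],
    [[0, -0.0037, -0.0016], [0, 0, 0], 0],
    [[0, -0.0037, -0.0016], [0, 0, 0], 0],
    [[0, -0.0037, -0.0016], [0, 0, 0], 0],
    [[0, 0, 0], [0, 0, 0], 0],
  ],
)

```text
time_s: 20.2
tcp_pos: [0.6095, -0.1034, 0.2304]
ee_rot: [[-0.004, 0.385, -0.923], [1.0, 0.004, -0.003], [0.003, -0.923, -0.385]]
wrist_force: [-7.8, 1.7, -3.0]
gripper_width: 0.008
```

Run:
```python
from plan import *
st(); a=capture('scene'); cv2.imwrite('pics/s7.png',a[:,:,::-1])
b=capture('top'); cv2.imwrite('pics/t7.png',b[:,:,::-1])
g=lambda f:cv2.cvtColor(cv2.imread(f),cv2.COLOR_BGR2GRAY).astype(np.float32)
A,B=g('pics/s4.png'),g('pics/s7.png')
t=A[163:190,278:300]; 
r=cv2.matchTemplate(cv2.resize(B[145:195,268:305],None,fx=8,fy=8,interpolation=cv2.INTER_CUBIC),cv2.resize(t,None,fx=8,fy=8,interpolation=cv2.INTER_CUBIC),cv2.TM_CCOEFF_NORMED)
_,m,_,l=cv2.minMaxLoc(r); print("bar shift px",m,268+l[0]/8-278,145+l[1]/8-163)
S=cv2.resize(a[145:195,250:300],None,fx=11,fy=11,interpolation=cv2.INTER_CUBIC)[:, :400]
cv2.imwrite('pics/s7c.png',cv2.resize(a[150:195,250:305],None,fx=12,fy=12,interpolation=cv2.INTER_CUBIC)[:,:,::-1])
```

```text
20.2 [ 0.6095 -0.1034  0.2304] j [  6.5  10.9 -19.2   3.7 -37.5 -98.7] F [-7.8  1.7 -3. ] y [ 0.385  0.004 -0.923] w 0.008
bar shift px 0.993812620639801 -0.875 -6.625
```

View pics/s7c.png

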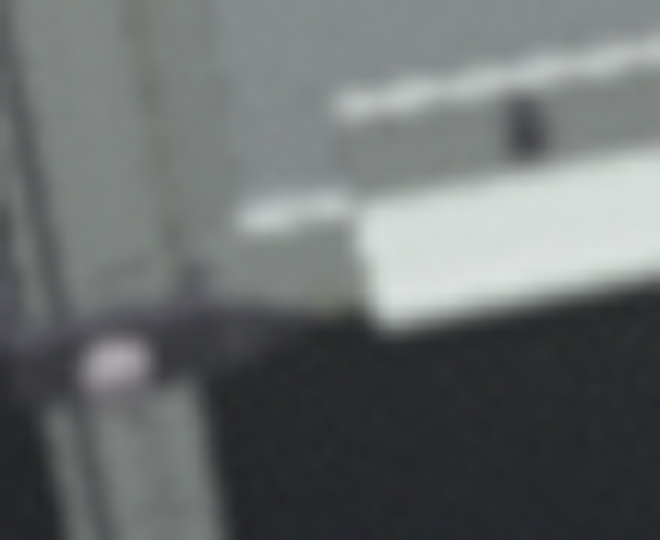

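Run:
```python
from plan import *
g=lambda f:cv2.cvtColor(cv2.imread(f),cv2.COLOR_BGR2GRAY).astype(np.float32)
A,B=g('pics/s4.png'),g('pics/s7.png')
for c in(274,276,278,280,284,288): print(c,"A",A[160:190,c].astype(int).tolist(),"\n   B",B[155:182,c].astype(int).tolist())
```

```text
274 A [137, 137, 137, 138, 138, 134, 135, 135, 138, 138, 137, 141, 154, 176, 177, 134, 90, 95, 117, 126, 114, 82, 50, 43, 41, 43, 43, 40, 41, 41] 
   B [138, 137, 136, 135, 135, 135, 136, 135, 136, 138, 147, 169, 185, 174, 149, 133, 130, 131, 130, 126, 103, 72, 56, 48, 44, 41, 41]
276 A [138, 137, 137, 136, 130, 120, 117, 127, 134, 138, 138, 146, 166, 191, 193, 155, 126, 126, 131, 128, 113, 76, 46, 42, 42, 42, 42, 40, 41, 40] 
   B [137, 136, 135, 135, 136, 136, 135, 136, 135, 135, 149, 177, 185, 160, 136, 131, 130, 129, 127, 122, 105, 72, 48, 42, 45, 41, 41]
278 A [138, 137, 137, 135, 134, 137, 138, 134, 133, 133, 134, 143, 166, 182, 174, 149, 134, 132, 129, 118, 92, 58, 40, 43, 43, 45, 42, 43, 40, 42] 
   B [137, 140, 154, 170, 162, 141, 129, 127, 127, 133, 149, 173, 183, 158, 138, 135, 133, 130, 129, 121, 97, 65, 46, 40, 42, 43, 42]
280 A [138, 138, 138, 139, 159, 184, 170, 142, 130, 130, 130, 132, 144, 168, 182, 175, 166, 166, 155, 133, 99, 72, 59, 48, 43, 41, 41, 40, 39, 43] 
   B [137, 139, 163, 187, 169, 139, 130, 131, 132, 132, 135, 158, 186, 198, 203, 199, 183, 167, 161, 152, 124, 86, 54, 43, 43, 43, 42]
284 A [137, 137, 138, 155, 185, 185, 155, 134, 130, 131, 131, 136, 159, 195, 214, 219, 220, 219, 220, 221, 223, 220, 195, 137, 75, 44, 40, 41, 42, 43] 
   B [141, 164, 190, 184, 153, 133, 129, 131, 132, 135, 151, 184, 208, 216, 217, 216, 215, 218, 220, 220, 201, 155, 94, 50, 43, 43, 43]
288 A [138, 138, 143, 171, 186, 160, 134, 130, 132, 133, 134, 152, 188, 211, 218, 219, 219, 219, 220, 222, 222, 201, 153, 90, 48, 41, 44, 43, 43, 43] 
   B [148, 175, 186, 158, 133, 130, 131, 131, 133, 144, 177, 205, 215, 217, 216, 216, 218, 219, 221, 209, 171, 108, 56, 43, 43, 42, 41]
```

Run:
```python
from plan import *
import json
c=json.load(open("w5.json")); C=(c,cv2.Rodrigues(np.array(c["rvec"]))[0],np.array(c["tvec"]).ravel())
w=cv2.cvtColor(cv2.imread('pics/w5.png'),cv2.COLOR_BGR2GRAY)
for u in range(262,275,2): print(u,w[94:122,u].astype(int).tolist())
print("tip",two(ray("wrist",264.1,109.6,C),ray("scene",276.06,176.06)))
Y=np.array([.05,.9987,0])
for wr in((271,109.5),(271,110),(271,111)):
  o,d=ray("wrist",*wr,C); n=np.cross(d,Y)
  for s in((274,180.8),(276,180.5)):
    q,e=ray("scene",*s); p=q+e*((o-q)@n)/(e@n); print(wr,"edge",p.round(4),"hx",round(float((p-O)@N),4))
```

```text
262 [165, 166, 168, 190, 232, 241, 230, 159, 122, 118, 115, 113, 113, 107, 102, 95, 73, 64, 83, 99, 103, 100, 100, 100, 102, 101, 101, 102]
264 [164, 166, 165, 177, 222, 240, 238, 192, 130, 119, 117, 115, 114, 112, 106, 91, 79, 75, 82, 88, 95, 97, 100, 101, 102, 100, 101, 100]
266 [163, 166, 166, 171, 203, 237, 240, 220, 143, 121, 117, 116, 115, 113, 110, 100, 87, 83, 83, 85, 84, 86, 87, 89, 93, 97, 100, 100]
268 [163, 165, 166, 169, 186, 229, 240, 232, 170, 124, 118, 116, 115, 115, 114, 106, 91, 86, 85, 85, 85, 85, 86, 84, 84, 86, 86, 89]
270 [159, 165, 166, 167, 178, 218, 240, 238, 201, 133, 120, 117, 114, 116, 113, 110, 96, 84, 86, 86, 90, 89, 95, 103, 115, 126, 134, 142]
272 [151, 162, 165, 166, 171, 200, 235, 239, 224, 151, 122, 118, 117, 113, 112, 116, 121, 130, 138, 147, 151, 154, 156, 159, 159, 159, 159, 159]
274 [218, 180, 143, 146, 156, 182, 226, 239, 234, 179, 125, 118, 117, 116, 116, 115, 128, 147, 156, 158, 159, 161, 161, 161, 168, 181, 199, 209]
tip (array([0.65204012, 0.21855579, 0.2514062 ]), np.float64(0.000585914391131726))
(271, 109.5) edge [0.664  0.2246 0.2221] hx -0.0039
(271, 109.5) edge [0.664  0.219  0.2215] hx -0.0037
(271, 110) edge [0.6631 0.2247 0.2232] hx -0.0049
(271, 110) edge [0.6631 0.2191 0.2225] hx -0.0046
(271, 111) edge [0.6613 0.2249 0.2252] hx -0.0067
(271, 111) edge [0.6612 0.2194 0.2245] hx -0.0065
```

Close-up triangulation: before the second push the edge was at 0.2225 (hood x −4.6 mm, correct for the frame front) and the tip is at 0.2514, so the gap was 28.9 mm. 26.7 mm of that is done, leaving about 2 mm. I'll push that and then draw straight back.

Emit:
jog_arm(
  series=[
    [[0, -0.0018, -0.0008], [0, 0, 0], 0],
    [[0, 0, 0], [0, 0, 0], 0],
    [[0, -0.004, 0.0092], [0, 0, 0], 0],
    [[0, -0.0116, 0.0277], [0, 0, 0], 0],
    [[0, -0.0116, 0.0277], [0, 0, 0], 0],
    [[0, -0.0116, 0.0277], [0, 0, 0], 0],
    [[0, 0, 0], [0, 0, 0], 0],
  ],
)

```text
time_s: 21.18
tcp_pos: [0.5128, -0.1038, 0.2368]
ee_rot: [[-0.007, 0.398, -0.917], [1.0, 0.005, -0.005], [0.003, -0.917, -0.398]]
wrist_force: [-0.2, -0.6, 0.4]
gripper_width: 0.005
```

```bash
cat > shift.py <<'E'
from plan import *
def bar(f):
    g=lambda f:cv2.cvtColor(cv2.imread(f),cv2.COLOR_BGR2GRAY).astype(np.float32)
    A,B=g('pics/s4.png'),g(f); t=A[163:190,278:300]; up=lambda i:cv2.resize(i,None,fx=16,fy=16,interpolation=cv2.INTER_CUBIC)
    r=cv2.matchTemplate(up(B[145:195,268:305]),up(t),cv2.TM_CCOEFF_NORMED); _,m,_,l=cv2.minMaxLoc(r)
    dv=145+l[1]/16-163; print("bar shift",m.__round__(4),268+l[0]/16-278,dv,"edge z",.2225-dv/7.08*.0285)
E
python3 - <<'E'
from shift import *
st(); a=snap('scene','s8.png'); snap('top','t8.png'); bar('pics/s8.png')
# rack: blue mask in scene
h=cv2.cvtColor(a,cv2.COLOR_RGB2HSV); m=cv2.inRange(h,(98,150,80),(115,255,255)); n,l,s,c=cv2.connectedComponentsWithStats(m)
for i in range(1,n):
    if s[i,4]>150:
        k=cv2.convexHull(np.argwhere(l==i)[:,::-1].astype(np.int32)).reshape(-1,2); print(s[i],c[i].round(1),cv2.approxPolyDP(k,2,True).reshape(-1,2).tolist())
E
```

```text
21.18 [ 0.5128 -0.1038  0.2368] j [   8.1    0.5  -30.9    5.   -35.4 -101.2] F [-0.2 -0.6  0.4] y [ 0.398  0.005 -0.917] w 0.005
bar shift 0.9923 -0.875 -7.0 edge z 0.2506779661016949
[208 188  36  48 645] [226.6 214.5] [[242, 230], [231, 235], [226, 233], [208, 194], [224, 189], [241, 218]]
[ 289  217   75   45 1935] [325.6 239.5] [[363, 233], [361, 246], [296, 261], [289, 230], [314, 223], [356, 217]]
```

Sash edge now ≈0.2507 against the tip's 0.2514, with the finger off. Now the rack: I'll go behind its broad side with the fingers opened and push at the middle plate (z≈0.032).

Run:
```python
from plan import *
f=lambda u,v,z=0:onplane("scene",u,v,z).round(4)
print("rack fronts",f(296,261),f(361.5,248),"flask",f(351.5,175))
T=tb(-5,63); a=np.array([.45,.112,.16]); b=np.array([.478,.112,.028]); plan(a,T,5); plan(b,T,4,a,T)
```

```text
rack fronts [0.5299 0.2121 0.    ] [0.5108 0.0082 0.    ] flask [ 0.8068 -0.0721  0.    ]
5 [[[0.0432, 0.0091, 0.0177], [-0.72, 0.96, 0.48]], [[0.0429, 0.0085, 0.0185], [-0.72, 0.96, 0.48]], [[0.0427, 0.008, 0.0193], [-0.72, 0.96, 0.48]], [[0.0424, 0.0073, 0.0201], [-0.72, 0.96, 0.48]], [[0.0421, 0.0067, 0.0209], [-0.72, 0.96, 0.48]]]
4 [[[0.0006, 0.0326, 0.0088], [0.0, 0.0, 0.0]], [[0.0006, 0.0326, 0.0088], [0.0, 0.0, 0.0]], [[0.0006, 0.0326, 0.0088], [0.0, 0.0, 0.0]], [[0.0006, 0.0326, 0.0088], [0.0, 0.0, 0.0]]]
```

Run:
```python
from plan import *
T=tb(-4,76); a=np.array([.465,.112,.16]); b=np.array([.488,.112,.030]); plan(a,T,5); plan(b,T,4,a,T)
```

```text
5 [[[0.0432, 0.0103, 0.0149], [1.88, 0.82, 0.31]], [[0.043, 0.0106, 0.0152], [1.88, 0.82, 0.31]], [[0.0428, 0.0109, 0.0155], [1.88, 0.82, 0.31]], [[0.0427, 0.0112, 0.0157], [1.88, 0.82, 0.31]], [[0.0425, 0.0114, 0.0159], [1.88, 0.82, 0.31]]]
4 [[[0.0004, 0.0329, 0.0023], [0.0, 0.0, 0.0]], [[0.0004, 0.0329, 0.0023], [0.0, 0.0, 0.0]], [[0.0004, 0.0329, 0.0023], [0.0, 0.0, 0.0]], [[0.0004, 0.0329, 0.0023], [0.0, 0.0, 0.0]]]
```

Emit:
jog_arm(
  series=[
    [[0.0432, 0.0103, 0.0149], [1.9, 0.8, 0.3], 0.08],
    [[0.043, 0.0106, 0.0152], [1.9, 0.8, 0.3], 0.08],
    [[0.0428, 0.011, 0.0155], [1.9, 0.8, 0.3], 0.08],
    [[0.0427, 0.0112, 0.0157], [1.9, 0.8, 0.3], 0.08],
    [[0.0425, 0.0114, 0.0159], [1.9, 0.8, 0.3], 0.08],
    [[0.0004, 0.0329, 0.0023], [0, 0, 0], 0.08],
    [[0.0004, 0.0329, 0.0023], [0, 0, 0], 0.08],
    [[0.0004, 0.0329, 0.0023], [0, 0, 0], 0.08],
    [[0.0004, 0.0329, 0.0023], [0, 0, 0], 0.08],
    [[0, 0, 0], [0, 0, 0], 0.08],
  ],
)

```text
time_s: 22.52
tcp_pos: [0.4881, 0.1091, 0.0387]
ee_rot: [[0.071, 0.235, -0.969], [0.997, -0.025, 0.067], [-0.008, -0.972, -0.236]]
wrist_force: [-0.8, 0.2, 0.0]
gripper_width: 0.911
```

Run:
```python
from plan import *
st(); snap('scene','s9.png')
T=tb(-4,72); a=np.array([.56,.106,.030]); plan(a,T,6); plan([.61,.104,.029],tb(-3,66),4,a,T)
```

```text
22.52 [0.4881 0.1091 0.0387] j [  30.4   17.8  -53.5   46.6  -11.1 -169.7] F [-0.8  0.2  0. ] y [ 0.235 -0.025 -0.972] w 0.911
6 [[[0.0003, 0.0044, -0.0112], [-0.71, -0.01, -0.07]], [[0.0003, 0.0046, -0.0111], [-0.71, -0.01, -0.07]], [[0.0003, 0.0047, -0.0111], [-0.71, -0.01, -0.07]], [[0.0003, 0.0048, -0.011], [-0.71, -0.01, -0.07]], [[0.0003, 0.005, -0.0109], [-0.71, -0.01, -0.07]], [[0.0003, 0.0051, -0.0109], [-0.71, -0.01, -0.07]]]
4 [[[0.0004, 0.0041, -0.0118], [-1.5, -0.23, -0.09]], [[0.0003, 0.0044, -0.0117], [-1.5, -0.23, -0.09]], [[0.0003, 0.0047, -0.0116], [-1.5, -0.23, -0.09]], [[0.0002, 0.005, -0.0115], [-1.5, -0.23, -0.09]]]
```

Run:
```python
from plan import *
T=tb(0,80); a=np.array([.488,.110,.026]); plan(a,T,2); U=tb(0,76);b=np.array([.56,.107,.026]); plan(b,U,6,a,T)
```

```text
2 [[[0.0003, 0.0067, 0.002], [1.87, -2.0, -0.61]], [[0.0003, 0.0067, 0.0017], [1.87, -2.0, -0.61]]]
6 [[[-0.0005, 0.0021, -0.0118], [-0.67, 0.0, 0.0]], [[-0.0005, 0.0022, -0.0118], [-0.67, 0.0, 0.0]], [[-0.0005, 0.0024, -0.0118], [-0.67, 0.0, 0.0]], [[-0.0005, 0.0025, -0.0117], [-0.67, 0.0, 0.0]], [[-0.0005, 0.0026, -0.0117], [-0.67, 0.0, 0.0]], [[-0.0005, 0.0028, -0.0117], [-0.67, 0.0, 0.0]]]
```

Emit:
jog_arm(
  series=[
    [[0.0003, 0.0067, 0.002], [1.9, -2.0, -0.6], 0.08],
    [[0.0003, 0.0067, 0.0017], [1.9, -2.0, -0.6], 0.08],
    [[0, 0, 0], [0, 0, 0], 0.08],
  ],
)

```text
time_s: 22.95
tcp_pos: [0.49, 0.1128, 0.0285]
ee_rot: [[0.002, 0.18, -0.984], [1.0, 0.003, 0.003], [0.003, -0.984, -0.18]]
wrist_force: [0.2, -0.1, 0.8]
gripper_width: 0.921
```

Emit:
jog_arm(
  series=[
    [[-0.0005, 0.0021, -0.0118], [-0.7, 0, 0], 0.08],
    [[-0.0005, 0.0022, -0.0118], [-0.7, 0, 0], 0.08],
    [[-0.0005, 0.0024, -0.0118], [-0.7, 0, 0], 0.08],
  ],
)

```text
time_s: 23.32
tcp_pos: [0.524, 0.1078, 0.0271]
ee_rot: [[0.002, 0.212, -0.977], [1.0, -0.002, 0.001], [-0.002, -0.977, -0.212]]
wrist_force: [-2.4, -0.8, 1.0]
gripper_width: 0.922
```

```bash
python3 -c "
from plan import *
st()"
```

```text
23.32 [0.524  0.1078 0.0271] j [  31.1   22.3  -43.6   25.4  -15.1 -145.2] F [-2.4 -0.8  1. ] y [ 0.212 -0.002 -0.977] w 0.922
```

Run:
```python
from plan import *
U=tb(0,71);b=np.array([.60,.106,.027]); plan(b,U,7)
```

```text
7 [[[-0.0002, 0.0023, -0.0106], [-0.96, -0.01, -0.02]], [[-0.0002, 0.0025, -0.0106], [-0.96, -0.01, -0.02]], [[-0.0002, 0.0027, -0.0105], [-0.96, -0.01, -0.02]], [[-0.0003, 0.0028, -0.0105], [-0.96, -0.01, -0.02]], [[-0.0003, 0.003, -0.0104], [-0.96, -0.01, -0.02]], [[-0.0003, 0.0032, -0.0104], [-0.96, -0.01, -0.02]], [[-0.0003, 0.0034, -0.0103], [-0.96, -0.01, -0.02]]]
```

Emit:
jog_arm(
  series=[
    [[-0.0002, 0.0023, -0.0106], [-1, 0, 0], 0.08],
    [[-0.0002, 0.0025, -0.0106], [-1, 0, 0], 0.08],
    [[-0.0002, 0.0027, -0.0105], [-1, 0, 0], 0.08],
    [[-0.0003, 0.0028, -0.0105], [-1, 0, 0], 0.08],
    [[-0.0003, 0.003, -0.0104], [-1, 0, 0], 0.08],
    [[-0.0003, 0.0032, -0.0104], [-1, 0, 0], 0.08],
    [[-0.0003, 0.0034, -0.0103], [-1, 0, 0], 0.08],
  ],
)

```text
time_s: 24.2
tcp_pos: [0.6059, 0.1082, 0.0392]
ee_rot: [[0.001, 0.309, -0.951], [1.0, -0.002, 0.001], [-0.002, -0.951, -0.309]]
wrist_force: [-1.5, 0.0, 0.2]
gripper_width: 0.919
```

Run:
```python
from shift import *
st(); a=snap('scene','s10.png'); b=snap('top','t10.png'); bar('pics/s10.png')
cv2.imwrite('pics/st10.png',np.vstack([cv2.resize(a[120:280,200:440],(600,400)),cv2.resize(b[130:250,240:420],(300,200)).repeat(1,0) if 0 else np.zeros((0,600,3),np.uint8)])[:,:,::-1])
U=tb(0,66); plan([.645,.104,.027],U,5)
h=cv2.cvtColor(b,cv2.COLOR_RGB2HSV); m=cv2.inRange(h,(98,130,60),(118,255,255)); n,l,s,c=cv2.connectedComponentsWithStats(m)
print([(s[i].tolist(),c[i].round(1).tolist()) for i in range(1,n) if s[i,4]>100])
```

```text
24.2 [0.6059 0.1082 0.0392] j [  23.2   24.8  -42.7   50.7   -9.2 -162.5] F [-1.5  0.   0.2] y [ 0.309 -0.002 -0.951] w 0.919
bar shift 0.9924 -0.875 -7.0 edge z 0.2506779661016949
5 [[[-0.0009, 0.0047, -0.0066], [-1.19, -0.01, -0.02]], [[-0.0009, 0.0049, -0.0065], [-1.19, -0.01, -0.02]], [[-0.0009, 0.005, -0.0064], [-1.19, -0.01, -0.02]], [[-0.0009, 0.0051, -0.0063], [-1.19, -0.01, -0.02]], [[-0.0009, 0.0053, -0.0062], [-1.19, -0.01, -0.02]]]
[([249, 144, 20, 42, 464], [259.6, 166.9]), ([338, 207, 14, 27, 170], [345.1, 220.6])]
```

View pics/st10.png

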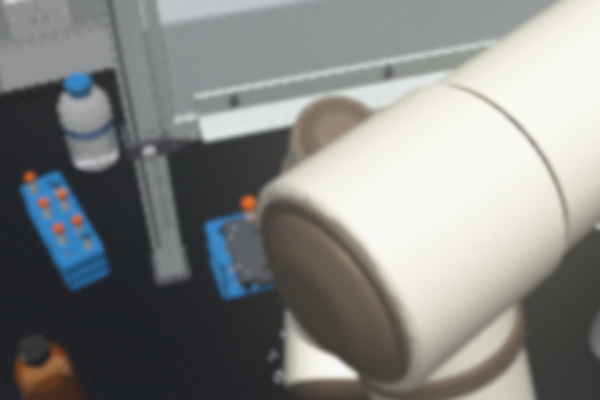

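Crop: the rack is upright and has moved toward the opening, the sash is unmoved, and both bottles are standing. The wrist joint is at its limit (j5 −9.2), so I'll fit the arm's kinematics from the logged poses to find a feasible push pose.

```bash
cat > kin.py <<'E'
import numpy as np
from scipy.spatial.transform import Rotation as Ro
from scipy.optimize import least_squares
D=[([-52.2,18.9,16.7,0,-87.8,92.5],[.2439,-.5753,.3722],[0,.001,-1]),
([16.7,-8.2,-16.4,4.6,-72.7,63.1],[.4233,-.0639,.3708],[.174,-.027,-.984]),
([13.2,-21.8,-58,55,-21.6,19.4],[.4309,-.0882,.3208],[.678,-.151,-.72]),
([13.6,-4.6,-24.5,7.8,-54.7,-106.4],[.4735,-.083,.3067],[.286,-.044,-.957]),
([7.1,15.6,-41.9,23.8,-11.7,-124.4],[.5628,-.1021,.0997],[.376,-.036,-.926]),
([6.3,21.9,-32.4,9.3,-13.2,-104.8],[.6107,-.1024,.0744],[.386,.006,-.922]),
([6.3,12.8,-21,3.7,-34.5,-98.8],[.6104,-.1045,.2013],[.373,.005,-.928]),
([39,-3.4,-14.4,13.9,-58.7,53.7],[.5222,.1428,.4012],[.402,.062,-.914]),
([30.4,17.8,-53.5,46.6,-11.1,-169.7],[.4881,.1091,.0387],[.235,-.025,-.972]),
([31.1,22.3,-43.6,25.4,-15.1,-145.2],[.524,.1078,.0271],[.212,-.002,-.977]),
([23.2,24.8,-42.7,50.7,-9.2,-162.5],[.6059,.1082,.0392],[.309,-.002,-.951]),
([-52.22,22.08,.397,0,-68.41,-14.82],[.244,-.575,.222],[0,0,-1])]
E=lambda a,x:Ro.from_euler(a,x,degrees=True)
def fk(q,p):
    H,r0,d,a2,a3,e,L,s4,o4,o5=p
    R1=E('z',q[0]);R2=R1*E('y',q[1]);R3=R2*E('y',-q[2]);R5=R3*E('x',s4*q[3])*E('y',-q[4])
    y=R5.apply([1,0,0]); return R1.apply([r0,d,H])+R2.apply([0,0,a2])+R3.apply([a3,0,e])+R5.apply([L,0,0]),y,R5
def fit(s4):
    f=lambda p:np.concatenate([np.r_[(fk(q,np.r_[p,s4,0,0])[0]-x)*10,fk(q,np.r_[p,s4,0,0])[1]-y] for q,x,y in D])
    r=least_squares(f,[.2,0,-.16,.5,.42,0,.3]); return r.cost,np.r_[r.x,s4,0,0],r.fun.reshape(-1,6)
if __name__=="__main__":
    for s in(1,-1):
        c,p,f=fit(s); print(s,c,p.round(3)); print(np.abs(f).max(1).round(3))
E
python3 kin.py
```

```text
1 1.7778670654716515 [ 0.08   0.104 -0.194  0.454  0.324  0.091  0.205  1.     0.     0.   ]
[0.427 0.166 0.85  0.243 0.163 0.273 0.262 0.498 0.241 0.19  0.422 0.383]
-1 0.9567224273193642 [ 0.123  0.082 -0.145  0.492  0.335  0.074  0.272 -1.     0.     0.   ]
[0.291 0.187 0.732 0.195 0.107 0.283 0.259 0.25  0.338 0.136 0.512 0.317]
```

```bash
cat > kin2.py <<'E'
from kin import *
def fk(q,p):
    H,r0,d,a2,a3,e,L,o1,o4,L2,L3,k,s4=p
    R1=E('z',q[0]+o1);R2=R1*E('y',q[1]);R3=R2*E('y',-q[2]+k);R5=R3*E('x',s4*q[3]+o4)*E('y',-q[4]-k)
    y=R5.apply([1,0,0]); return R1.apply([r0,d,H])+R2.apply([0,0,a2])+R3.apply([a3,0,e])+R5.apply([L,L2,L3]),y,R5
def fit(s4):
    f=lambda p:np.concatenate([np.r_[(fk(q,np.r_[p,s4])[0]-x)*10,fk(q,np.r_[p,s4])[1]-y] for q,x,y in D])
    r=least_squares(f,[.2,0,-.1,.5,.42,0,.3,-10,0,0,0,0],x_scale=[.1]*7+[10,10,.1,.1,10]); return r.cost,np.r_[r.x,s4],r.fun.reshape(-1,6)
if __name__=="__main__":
    for s in(1,-1):
        c,p,f=fit(s); print(s,c,p.round(3)); print(np.abs(f).max(1).round(3))
E
python3 kin2.py
```

```text
1 0.8850206776332429 [ 0.105  0.027 -0.409  0.539  0.398  0.084  0.223  8.879 -9.343  0.166
 -0.029  7.394  1.   ]
[0.245 0.17  0.533 0.127 0.152 0.173 0.159 0.482 0.263 0.205 0.239 0.244]
-1 0.00011557542164609182 [ 0.16   0.001 -0.001  0.565  0.421  0.     0.306  0.032 -0.032 -0.159
 -0.     0.012 -1.   ]
[0.003 0.004 0.003 0.004 0.004 0.003 0.005 0.003 0.003 0.003 0.005 0.003]
```

```bash
cat > ik.py <<'E'
from kin2 import fk,fit,E,Ro,np,least_squares
c,P,f=fit(-1)
lo=np.array([-179,-69,-60.5,-180.5,-170,-10.]);hi=np.array([179,117,80,117,-10.,176]); lo,hi=np.minimum(lo,hi),np.maximum(lo,hi)
lo=np.array([-179,-69,-60.5,-180.5,-170,-176]);hi=np.array([179,117,80,117,-10.,176])
S6=None
def tx(q,s6,c6): return (fk(q,P)[2]*E('x',s6*q[5]+c6)).apply([0,0,1])
import itertools
cal=[([-52.2,18.9,16.7,0,-87.8,92.5],[-.762,-.647,0]),([23.2,24.8,-42.7,50.7,-9.2,-162.5],[.001,1,-.002]),([16.7,-8.2,-16.4,4.6,-72.7,63.1],[-.161,-.987,-.001])]
best=min(((sum(np.linalg.norm(tx(q,s,cc)-v) for q,v in cal),s,cc) for s in(1,-1) for cc in range(-180,180,1)));S=best[1:]
def ik(p,R,q0):
    def r(q):
        x,y,_=fk(q,P); return np.r_[(x-p)*20,(y-R[:,1])*5,(tx(q,*S)-R[:,0])*5]
    s=least_squares(r,np.clip(q0,lo+.01,hi-.01),bounds=(lo,hi)); return s.x,np.linalg.norm(s.fun)
if __name__=="__main__":
    from plan import tb
    print(best); q0=[23.2,24.8,-42.7,50.7,-12,-162.5]; q1=[20,25,-40,10,-15,-120]; q2=[10,25,-40,-60,-20,-40]; q3=[5,35,-50,-170,-40,80]
    for x,y,z,h,p in itertools.product((.61,.665),(.04,.105),(.03,),(-3,10),(62,66,70)):
        rs=[(round(e,3),q.round(0).astype(int).tolist()) for q,e in (ik(np.array([x,y,z]),tb(h,p),s) for s in(q0,q1,q2,q3)) if e<.01]
        print(x,y,z,h,p,rs)
E
python3 ik.py
```

```text
(np.float64(0.004882737893933741), -1, -180)
0.61 0.04 0.03 -3 62 []
0.61 0.04 0.03 -3 66 []
0.61 0.04 0.03 -3 70 []
0.61 0.04 0.03 10 62 []
0.61 0.04 0.03 10 66 []
0.61 0.04 0.03 10 70 []
0.61 0.105 0.03 -3 62 []
0.61 0.105 0.03 -3 66 []
0.61 0.105 0.03 -3 70 []
0.61 0.105 0.03 10 62 []
0.61 0.105 0.03 10 66 []
0.61 0.105 0.03 10 70 []
0.665 0.04 0.03 -3 62 []
0.665 0.04 0.03 -3 66 []
0.665 0.04 0.03 -3 70 []
0.665 0.04 0.03 10 62 []
0.665 0.04 0.03 10 66 []
0.665 0.04 0.03 10 70 [(np.float64(0.0), [18, 30, -27, 12, -14, -109]), (np.float64(0.0), [18, 30, -27, 12, -14, -109]), (np.float64(0.0), [18, 30, -27, 12, -14, -109])]
0.665 0.105 0.03 -3 62 []
0.665 0.105 0.03 -3 66 []
0.665 0.105 0.03 -3 70 []
0.665 0.105 0.03 10 62 []
0.665 0.105 0.03 10 66 []
0.665 0.105 0.03 10 70 [(np.float64(0.0), [24, 30, -30, 24, -12, -126]), (np.float64(0.0), [24, 30, -30, 24, -12, -126]), (np.float64(0.0), [24, 30, -30, 24, -12, -126])]
```

```bash
cat > scan.py <<'E'
from ik import *
hi[4]=-10.5; rng=np.random.default_rng(0)
def ika(p,y):  # axis only, roll free
    best=[]
    for _ in range(14):
        q0=np.array([rng.uniform(-40,60),rng.uniform(5,60),rng.uniform(-59,10),rng.uniform(-180,116),rng.uniform(-80,-11),0])
        r=lambda q:np.r_[(fk(np.r_[q,0],P)[0]-p)*20,(fk(np.r_[q,0],P)[1]-y)*5]
        s=least_squares(r,q0[:5],bounds=(lo[:5],hi[:5]))
        if s.cost<1e-6: best.append(tuple(s.x.round(0).astype(int)))
    return sorted(set(best))
from plan import tb
for h in(-60,-40,-20,0,20,40):
    for pt in(45,60,66): print(h,pt,ika(np.array([.66,.105,.025]),tb(h,pt)[:,1]))
E
python3 scan.py
```

```text
-60 45 [(np.int64(33), np.int64(39), np.int64(-34), np.int64(71), np.int64(-48))]
-60 60 [(np.int64(31), np.int64(36), np.int64(-30), np.int64(54), np.int64(-38))]
-60 66 [(np.int64(30), np.int64(35), np.int64(-26), np.int64(43), np.int64(-37))]
-40 45 [(np.int64(21), np.int64(34), np.int64(-45), np.int64(108), np.int64(-41))]
-40 60 [(np.int64(22), np.int64(32), np.int64(-40), np.int64(83), np.int64(-27))]
-40 66 [(np.int64(25), np.int64(32), np.int64(-36), np.int64(63), np.int64(-25))]
-20 45 []
-20 60 []
-20 66 [(np.int64(13), np.int64(29), np.int64(-42), np.int64(97), np.int64(-13))]
0 45 [(np.int64(-7), np.int64(31), np.int64(-36), np.int64(-168), np.int64(-22))]
0 60 []
0 66 []
20 45 [(np.int64(5), np.int64(29), np.int64(-16), np.int64(-88), np.int64(-11))]
20 60 []
20 66 []
40 45 [(np.int64(1), np.int64(31), np.int64(-12), np.int64(-74), np.int64(-27))]
40 60 [(np.int64(15), np.int64(30), np.int64(-14), np.int64(-35), np.int64(-22))]
40 66 [(np.int64(18), np.int64(31), np.int64(-14), np.int64(-22), np.int64(-24))]
```

```bash
cat > s2.py <<'E'
from ik import *
from plan import tool,tb
hi[4]=-11; rng=np.random.default_rng(1)
for h in(-3,3):
  for pt in(35,42):
    for x,z in((.56,.09),(.56,.03),(.665,.03)):
      out=set()
      for k,f in(("top",tool),("bot",tb)):
        for j6 in(-150,-90,-30,30,90,150):
          q,e=ik(np.array([x,.107,z]),f(h,pt),[-7,31,-40,-165,-25,j6])
          if e<.01: out.add((k,)+tuple(q.round(0).astype(int).tolist()))
      print(h,pt,x,z,sorted(out))
E
python3 s2.py
```

```text
-3 35 0.56 0.09 [('bot', -7, 23, -55, -175, -43, 89), ('top', -7, 23, -55, -175, -43, -91)]
-3 35 0.56 0.03 [('bot', -7, 34, -58, -176, -57, 90), ('top', -7, 34, -58, -176, -57, -90)]
-3 35 0.665 0.03 [('bot', -5, 35, -44, -177, -44, 89), ('top', -5, 35, -44, -177, -44, -91)]
-3 42 0.56 0.09 [('bot', -7, 19, -50, -174, -27, 87), ('top', -7, 19, -50, -174, -27, -93)]
-3 42 0.56 0.03 [('bot', -7, 29, -54, -176, -41, 89), ('top', -7, 29, -54, -176, -41, -91)]
-3 42 0.665 0.03 [('bot', -5, 32, -40, -177, -30, 89), ('top', -5, 32, -40, -177, -30, -91)]
3 35 0.56 0.09 [('bot', -11, 22, -51, -162, -39, 84), ('top', -11, 22, -51, -162, -39, -96)]
3 35 0.56 0.03 [('bot', -11, 34, -55, -165, -54, 90), ('top', -11, 34, -55, -165, -54, -90)]
3 35 0.665 0.03 [('bot', -8, 35, -40, -166, -40, 85), ('top', -8, 35, -40, -166, -40, -95)]
3 42 0.56 0.09 [('bot', -9, 18, -44, -155, -21, 75), ('top', -9, 18, -44, -155, -21, -105)]
3 42 0.56 0.03 [('bot', -10, 29, -50, -164, -37, 86), ('top', -10, 29, -50, -164, -37, -94)]
3 42 0.665 0.03 [('bot', -7, 32, -34, -162, -25, 80), ('top', -7, 32, -34, -162, -25, -100)]
```

Emit:
jog_arm(
  series=[
    [[0, -0.008, 0.0238], [0.5, 0, 0], 0],
    [[0, -0.008, 0.0238], [0.5, 0, 0], 0],
    [[0, -0.008, 0.0238], [1, 0, 0], 0],
    [[0, -0.038, -0.012], [1, 0, 0], 0],
    [[0, -0.038, -0.012], [1, 0, 0], 0],
    [[0, -0.038, -0.012], [0, 0, 0], 0],
    [[0, -0.038, -0.012], [0, 0, 0], 0],
    [[0, -0.038, -0.012], [0, 0, 0], 0],
    [[0, 0, 0], [0, 0, 0], 0],
  ],
)

```text
time_s: 25.42
tcp_pos: [0.5481, 0.1058, 0.2361]
ee_rot: [[0.008, 0.264, -0.964], [1.0, -0.014, 0.004], [-0.012, -0.964, -0.264]]
wrist_force: [0.2, -0.4, -0.9]
gripper_width: 0.028
```

```bash
cat > path.py <<'E'
from ik import *
from plan import tool,st,sense
def Rt(q): 
    y=fk(q,P)[1]; x=tx(q,*S); return np.stack([x,y,np.cross(x,y)],1)
def path(Q,show=True):
    """joint waypoints, print rows"""
    s=sense(); p0,R0=np.array(s["tcp_pos"]),np.array(s["ee_rot"]); rows=[]
    for q in Q:
        p,R=fk(q,P)[0],Rt(q); w=Ro.from_matrix(R0.T@R).as_rotvec(degrees=True); d=R0.T@(p-p0)
        rows.append([d.round(4).tolist(),w.round(1).tolist()]); p0,R0=p,R
    return rows
if __name__=="__main__":
    st(); q0=np.array(sense()["joints"]); print("model err",fk(q0,P)[0]-sense()["tcp_pos"])
    q1,e=ik(np.array([.50,.105,.17]),tool(0,38),[-8,15,-50,-165,-35,-95]); print("q1",q1.round(1),e)
    n=24; Q=[]
    for i in range(1,n+1):
        t=i/n; q=q0+(q1-q0)*t; q[4]-=25*np.sin(np.pi*t); q[1]-=8*np.sin(np.pi*t); Q.append(q)
    rows=path(Q)
    for q,r in zip(Q,rows):
        p,y,R5=fk(q,P); wc=p-R5.apply([.306,-.159,0]); w2=p-R5.apply([.306,0,0]); print(p.round(2),wc.round(2),w2.round(2),"max",max(map(abs,r[0])),max(map(abs,r[1])))
E
python3 path.py
```

```text
25.43 [0.5481 0.1058 0.2361] j [  32.3    7.6  -23.4   12.1  -47.  -130. ] F [ 0.2 -0.4 -0.9] y [ 0.264 -0.014 -0.964] w 0.028
model err [-1.29464683e-04  1.51590286e-04 -3.28844493e-05]
q1 [  -7.2    2.   -45.8 -149.4  -11.1 -115.7] 5.824607235987525e-13
[0.51 0.09 0.22] [0.37 0.22 0.51] [0.45 0.08 0.52] max 0.0381 5.5
[0.48 0.09 0.2 ] [0.36 0.2  0.51] [0.44 0.06 0.51] max 0.0367 5.4
[0.44 0.09 0.19] [0.36 0.18 0.51] [0.42 0.04 0.49] max 0.0352 5.2
[0.41 0.1  0.18] [0.35 0.17 0.51] [0.4  0.02 0.48] max 0.0335 5.0
[0.38 0.11 0.18] [0.35 0.16 0.52] [0.38 0.01 0.47] max 0.0315 4.9
[0.36 0.12 0.17] [0.34 0.14 0.52] [ 0.36 -0.    0.45] max 0.0293 4.7
[0.33 0.14 0.17] [0.34 0.13 0.52] [ 0.34 -0.01  0.44] max 0.0269 4.6
[0.32 0.16 0.18] [0.34 0.12 0.52] [ 0.32 -0.01  0.42] max 0.0241 4.9
[0.31 0.19 0.18] [0.33 0.1  0.51] [ 0.31 -0.01  0.41] max 0.0212 5.2
[0.3  0.21 0.19] [0.33 0.09 0.51] [ 0.29 -0.01  0.4 ] max 0.018 5.4
[0.3  0.23 0.2 ] [0.32 0.08 0.51] [ 0.27 -0.01  0.39] max 0.0147 5.7
[0.31 0.25 0.21] [0.32 0.07 0.5 ] [ 0.26 -0.    0.38] max 0.0168 5.9
[0.32 0.26 0.22] [0.32 0.06 0.5 ] [0.25 0.01 0.37] max 0.0188 6.0
[0.34 0.27 0.23] [0.32 0.05 0.49] [0.23 0.02 0.36] max 0.0205 6.2
[0.36 0.27 0.24] [0.31 0.04 0.49] [0.23 0.03 0.36] max 0.0221 6.3
[0.39 0.27 0.24] [0.31 0.03 0.48] [0.22 0.04 0.35] max 0.0234 6.3
[0.41 0.26 0.25] [0.31 0.02 0.47] [0.22 0.05 0.35] max 0.0244 6.3
[0.44 0.25 0.25] [0.31 0.01 0.47] [0.22 0.06 0.35] max 0.0252 6.2
[0.46 0.23 0.24] [0.31 0.01 0.46] [0.22 0.07 0.35] max 0.0256 6.2
[0.48 0.21 0.23] [ 0.31 -0.    0.45] [0.22 0.08 0.35] max 0.0257 6.4
[0.49 0.18 0.22] [ 0.31 -0.01  0.44] [0.23 0.09 0.35] max 0.0255 6.6
[0.5  0.16 0.21] [ 0.31 -0.02  0.43] [0.24 0.1  0.35] max 0.0248 6.8
[0.5  0.13 0.19] [ 0.3  -0.03  0.42] [0.25 0.1  0.35] max 0.0238 7.0
[0.5  0.1  0.17] [ 0.3  -0.04  0.41] [0.26 0.1  0.36] max 0.0225 7.1
```

Run:
```python
from path import *
q0=np.array(sense()["joints"])
q1,e=ik(np.array([.50,.105,.16]),tool(0,28),[-8,15,-50,-165,-35,-95]); print("q1",q1.round(1),e)
n=20; Q=[]
for i in range(1,n+1):
    t=i/n; q=q0+(q1-q0)*t; q[4]-=18*np.sin(np.pi*t); q[1]-=8*np.sin(np.pi*t); Q.append(q)
rows=path(Q)
for r in rows: print(r,end=",")
print(max(max(map(abs,r[1])) for r in rows), min(fk(q,P)[0][2] for q in Q), max(fk(q,P)[0][0] for q in Q))
```

```text
q1 [ -12.5   10.5  -60.2 -163.9  -43.2  -96. ] 2.5227398752129657e-10
[[-0.0182, 0.0167, 0.0577], [6.7, 6.2, -2.6]],[[-0.014, 0.0171, 0.055], [6.6, 6.1, -3.2]],[[-0.0093, 0.0175, 0.052], [6.4, 5.9, -3.9]],[[-0.0046, 0.0177, 0.0485], [6.0, 5.7, -4.5]],[[0.0002, 0.0178, 0.0446], [5.7, 5.5, -5.2]],[[0.0049, 0.0175, 0.0402], [5.2, 5.3, -5.8]],[[0.0095, 0.017, 0.0353], [4.6, 5.1, -6.4]],[[0.0139, 0.0162, 0.0302], [4.0, 5.1, -6.9]],[[0.0181, 0.0152, 0.0247], [3.2, 5.0, -7.4]],[[0.0221, 0.0139, 0.0191], [2.4, 5.0, -7.8]],[[0.0259, 0.0126, 0.0133], [1.5, 5.1, -8.2]],[[0.0296, 0.0114, 0.0075], [0.6, 5.2, -8.5]],[[0.0329, 0.0102, 0.0017], [-0.3, 5.3, -8.7]],[[0.036, 0.0093, -0.0038], [-1.3, 5.4, -8.8]],[[0.0387, 0.0087, -0.0091], [-2.2, 5.6, -8.8]],[[0.0411, 0.0085, -0.0138], [-3.0, 5.7, -8.8]],[[0.0431, 0.0086, -0.0178], [-3.8, 5.9, -8.7]],[[0.0447, 0.0091, -0.021], [-4.4, 6.0, -8.5]],[[0.046, 0.0099, -0.0233], [-5.0, 6.2, -8.3]],[[0.0468, 0.0108, -0.0245], [-5.4, 6.3, -8.1]],8.8 0.13887716534016215 0.5000000000044662
```

Run:
```python
from path import *
q0=np.array(sense()["joints"])
q1,e=ik(np.array([.53,.105,.14]),tool(0,32),[-8,15,-50,-165,-35,-95]); print("q1",q1.round(1),e)
n=24; Q=[]
for i in range(1,n+1):
    t=i/n; q=q0+(q1-q0)*t; q[4]-=15*np.sin(np.pi*t); q[1]-=10*np.sin(np.pi*t); Q.append(q)
rows=path(Q)
for r in rows: print(r,end=",")
print(max(np.linalg.norm(r[1]) for r in rows), min(fk(q,P)[0][2] for q in Q), max(fk(q,P)[0][0] for q in Q))
```

```text
q1 [ -10.6   13.4  -55.4 -165.1  -37.3  -96.3] 1.1510672057593795e-10
[[-0.0124, 0.0124, 0.0434], [4.8, 5.2, -2.7]],[[-0.0099, 0.0124, 0.0417], [4.7, 5.2, -3.1]],[[-0.007, 0.0125, 0.0399], [4.5, 5.1, -3.4]],[[-0.0041, 0.0126, 0.0378], [4.4, 4.9, -3.8]],[[-0.0012, 0.0127, 0.0356], [4.1, 4.8, -4.2]],[[0.0017, 0.0127, 0.0331], [3.9, 4.7, -4.5]],[[0.0045, 0.0127, 0.0303], [3.6, 4.7, -4.8]],[[0.0073, 0.0125, 0.0273], [3.2, 4.6, -5.1]],[[0.0099, 0.0123, 0.0241], [2.9, 4.6, -5.4]],[[0.0125, 0.0119, 0.0206], [2.4, 4.6, -5.7]],[[0.0149, 0.0114, 0.017], [1.9, 4.7, -5.9]],[[0.0173, 0.0109, 0.0133], [1.4, 4.7, -6.1]],[[0.0196, 0.0103, 0.0094], [0.9, 4.8, -6.3]],[[0.0218, 0.0097, 0.0055], [0.3, 4.9, -6.4]],[[0.024, 0.0093, 0.0015], [-0.3, 5.1, -6.5]],[[0.026, 0.0089, -0.0023], [-0.9, 5.2, -6.6]],[[0.0279, 0.0087, -0.006], [-1.5, 5.3, -6.6]],[[0.0297, 0.0087, -0.0095], [-2.1, 5.4, -6.6]],[[0.0314, 0.0089, -0.0126], [-2.7, 5.5, -6.6]],[[0.0328, 0.0093, -0.0153], [-3.2, 5.6, -6.5]],[[0.0341, 0.0098, -0.0175], [-3.7, 5.6, -6.4]],[[0.0352, 0.0106, -0.0191], [-4.1, 5.7, -6.3]],[[0.0361, 0.0114, -0.0201], [-4.4, 5.8, -6.2]],[[0.0368, 0.0123, -0.0205], [-4.6, 5.8, -6.0]],9.562426470305537 0.14000000000215984 0.5300000000015939
```

Emit:
jog_arm(
  series=[
    [[-0.0124, 0.0124, 0.0434], [4.8, 5.2, -2.7], 0],
    [[-0.0099, 0.0124, 0.0417], [4.7, 5.2, -3.1], 0],
    [[-0.007, 0.0125, 0.0399], [4.5, 5.1, -3.4], 0],
    [[-0.0041, 0.0126, 0.0378], [4.4, 4.9, -3.8], 0],
    [[-0.0012, 0.0127, 0.0356], [4.1, 4.8, -4.2], 0],
    [[0.0017, 0.0127, 0.0331], [3.9, 4.7, -4.5], 0],
    [[0.0045, 0.0127, 0.0303], [3.6, 4.7, -4.8], 0],
    [[0.0073, 0.0125, 0.0273], [3.2, 4.6, -5.1], 0],
    [[0.0099, 0.0123, 0.0241], [2.9, 4.6, -5.4], 0],
    [[0.0125, 0.0119, 0.0206], [2.4, 4.6, -5.7], 0],
  ],
)

```text
time_s: 26.68
tcp_pos: [0.2623, 0.2234, 0.1588]
ee_rot: [[0.764, -0.007, -0.645], [0.421, 0.763, 0.49], [0.489, -0.646, 0.586]]
wrist_force: [-0.8, 0.5, -0.2]
gripper_width: 0.003
```

Emit:
jog_arm(
  series=[
    [[0.0149, 0.0114, 0.017], [1.9, 4.7, -5.9], 0],
    [[0.0173, 0.0109, 0.0133], [1.4, 4.7, -6.1], 0],
    [[0.0196, 0.0103, 0.0094], [0.9, 4.8, -6.3], 0],
    [[0.0218, 0.0097, 0.0055], [0.3, 4.9, -6.4], 0],
    [[0.024, 0.0093, 0.0015], [-0.3, 5.1, -6.5], 0],
    [[0.026, 0.0089, -0.0023], [-0.9, 5.2, -6.6], 0],
    [[0.0279, 0.0087, -0.006], [-1.5, 5.3, -6.6], 0],
    [[0.0297, 0.0087, -0.0095], [-2.1, 5.4, -6.6], 0],
  ],
)

```text
time_s: 27.68
tcp_pos: [0.4107, 0.2826, 0.2199]
ee_rot: [[0.713, 0.701, -0.023], [-0.634, 0.659, 0.405], [0.299, -0.274, 0.914]]
wrist_force: [-0.8, 0.6, -0.3]
gripper_width: 0.007
```

Run:
```python
from path import *
from plan import plan
st(); plan(np.array([.53,.105,.14]),tool(0,32),7)
```

```text
27.68 [0.4107 0.2826 0.2199] j [  -0.2    5.2  -47.7 -120.6  -50.2 -104.6] F [-0.8  0.6 -0.3] y [ 0.701  0.659 -0.274] w 0.007
7 [[[0.0248, -0.0017, -0.0211], [-3.09, 4.98, -5.31]], [[0.0266, 0.0018, -0.0189], [-3.09, 4.98, -5.31]], [[0.0278, 0.0053, -0.0163], [-3.09, 4.98, -5.31]], [[0.0284, 0.0087, -0.0135], [-3.09, 4.98, -5.31]], [[0.0285, 0.012, -0.0104], [-3.09, 4.98, -5.31]], [[0.028, 0.0151, -0.0073], [-3.09, 4.98, -5.31]], [[0.027, 0.018, -0.004], [-3.09, 4.98, -5.31]]]
```

Emit:
jog_arm(
  series=[
    [[0.0314, 0.0089, -0.0126], [-2.7, 5.5, -6.6], 0.08],
    [[0.0328, 0.0093, -0.0153], [-3.2, 5.6, -6.5], 0.08],
    [[0.0341, 0.0098, -0.0175], [-3.7, 5.6, -6.4], 0.08],
    [[0.0352, 0.0106, -0.0191], [-4.1, 5.7, -6.3], 0.08],
    [[0.0361, 0.0114, -0.0201], [-4.4, 5.8, -6.2], 0.08],
    [[0.0368, 0.0123, -0.0205], [-4.6, 5.8, -6.0], 0.08],
    [[0, 0, 0], [0, 0, 0], 0.08],
  ],
)

```text
time_s: 28.55
tcp_pos: [0.5264, 0.1035, 0.1344]
ee_rot: [[-0.001, 0.842, 0.539], [-1.0, -0.004, 0.004], [0.006, -0.539, 0.842]]
wrist_force: [0.1, 1.1, 0.7]
gripper_width: 0.715
```

Run:
```python
from shift import *
st(); a=snap('scene','s11.png'); b=snap('top','t11.png'); bar('pics/s11.png')
for n,im in(("scene",a),("top",b)):
    h=cv2.cvtColor(im,cv2.COLOR_RGB2HSV); m=cv2.inRange(h,(98,130,60),(118,255,255)); k,l,s,c=cv2.connectedComponentsWithStats(m)
    for i in range(1,k):
        if s[i,4]>150:
            z=cv2.convexHull(np.argwhere(l==i)[:,::-1].astype(np.int32)); print(n,c[i].round(),s[i,4],cv2.approxPolyDP(z,2,True).reshape(-1,2).tolist())
    o=cv2.inRange(h,(3,150,150),(15,255,255)); k,l,s,c=cv2.connectedComponentsWithStats(o); print([c[i].round(1).tolist() for i in range(1,k) if s[i,4]>8])
T=tool(0,38); plan([.575,.105,.027],T,6)
```

```text
28.55 [0.5264 0.1035 0.1344] j [ -11.1   13.8  -55.8 -165.   -37.4  -95.8] F [0.1 1.1 0.7] y [ 0.842 -0.004 -0.539] w 0.715
bar shift 0.9924 -0.875 -7.0 edge z 0.2506779661016949
scene [226. 214.] 741 [[242, 230], [227, 235], [210, 204], [208, 194], [220, 188], [225, 190], [241, 217]]
scene [316. 216.] 1731 [[352, 207], [349, 221], [290, 240], [287, 237], [281, 212], [283, 208], [345, 194]]
scene [240. 326.] 4069 [[280, 348], [199, 358], [201, 302], [275, 292]]
[[340.7, 191.5], [320.1, 196.6], [299.5, 201.7], [323.5, 205.3], [302.4, 210.6], [214.2, 268.8]]
top [260. 167.] 484 [[264, 185], [251, 184], [249, 177], [256, 144], [267, 144], [268, 167]]
top [320. 213.] 1374 [[350, 219], [344, 233], [291, 217], [288, 205], [294, 192], [298, 191], [349, 207]]
top [193. 244.] 791 [[220, 235], [194, 268], [172, 256], [197, 222]]
[[307.5, 193.9], [325.7, 199.5], [303.7, 202.5], [344.6, 205.8], [322.3, 208.5], [513.8, 277.3]]
6 [[[-0.0002, 0.0166, -0.0109], [-0.92, 0.07, 0.02]], [[-0.0002, 0.0167, -0.0106], [-0.92, 0.07, 0.02]], [[-0.0001, 0.0169, -0.0103], [-0.92, 0.07, 0.02]], [[-0.0001, 0.0171, -0.0101], [-0.92, 0.07, 0.02]], [[-0.0001, 0.0172, -0.0098], [-0.92, 0.07, 0.02]], [[-0.0001, 0.0174, -0.0095], [-0.92, 0.07, 0.02]]]
```

Run:
```python
from shift import *
from ik import ik
import numpy as np
p,_=two(ray("scene",340.7,191.5),ray("top",344.6,205.8)); q,_=two(ray("scene",299.5,201.7),ray("top",307.5,193.9)); print("caps",p.round(3),q.round(3))
for u,v in((290,240),(349,221)): print("front",onplane("scene",u,v,0).round(4))
for x in(.62,.69): print(x,[ (r[0].round(0).tolist(),r[1].round(4)) for r in [ik(np.array([x,.104,.031]),tool(-2,38),[-7,31,-40,-165,-30,-95])]])
T=tool(-2,38); a=np.array([.585,.107,.031]); plan(a,T,6); plan([.645,.104,.031],T,4,a,T)
```

```text
caps [0.66  0.026 0.107] [0.661 0.158 0.108]
front [0.6081 0.2095 0.    ]
front [0.6191 0.0085 0.    ]
0.62 [([-7.0, 32.0, -47.0, -174.0, -42.0, -91.0], np.float64(0.0))]
0.69 [([-6.0, 35.0, -38.0, -175.0, -34.0, -92.0], np.float64(0.0))]
6 [[[-0.0005, 0.0176, -0.0094], [-0.92, 0.26, -0.25]], [[-0.0005, 0.0177, -0.0091], [-0.92, 0.26, -0.25]], [[-0.0006, 0.0179, -0.0088], [-0.92, 0.26, -0.25]], [[-0.0006, 0.018, -0.0086], [-0.92, 0.26, -0.25]], [[-0.0007, 0.0182, -0.0083], [-0.92, 0.26, -0.25]], [[-0.0007, 0.0183, -0.008], [-0.92, 0.26, -0.25]]]
4 [[[0.0002, 0.0118, 0.0092], [0.0, 0.0, 0.0]], [[0.0002, 0.0118, 0.0092], [0.0, 0.0, 0.0]], [[0.0002, 0.0118, 0.0092], [0.0, 0.0, 0.0]], [[0.0002, 0.0118, 0.0092], [0.0, 0.0, 0.0]]]
```

Emit:
jog_arm(
  series=[
    [[-0.0005, 0.0176, -0.0094], [-0.9, 0.3, -0.2], 0.08],
    [[-0.0005, 0.0177, -0.0091], [-0.9, 0.3, -0.2], 0.08],
    [[-0.0006, 0.018, -0.0088], [-0.9, 0.3, -0.2], 0.08],
    [[-0.0006, 0.018, -0.0086], [-0.9, 0.3, -0.2], 0.08],
    [[-0.0007, 0.0182, -0.0083], [-0.9, 0.3, -0.2], 0.08],
    [[-0.0007, 0.0183, -0.008], [-0.9, 0.3, -0.2], 0.08],
    [[0, 0, 0], [0, 0, 0], 0.08],
  ],
)

```text
time_s: 29.52
tcp_pos: [0.5861, 0.1076, 0.031]
ee_rot: [[-0.032, 0.79, 0.613], [-0.999, -0.021, -0.026], [-0.007, -0.613, 0.79]]
wrist_force: [-0.8, -0.1, 0.2]
gripper_width: 0.922
```

Emit:
jog_arm(
  series=[
    [[0, 0.0094, 0.0074], [0, 0, 0], 0.08],
    [[0, 0.0094, 0.0074], [0, 0, 0], 0.08],
    [[0, 0.0094, 0.0074], [0, 0, 0], 0.08],
    [[0, 0.0094, 0.0074], [0, 0, 0], 0.08],
  ],
)

```text
time_s: 30.02
tcp_pos: [0.6346, 0.105, 0.0325]
ee_rot: [[-0.035, 0.79, 0.612], [-0.999, -0.023, -0.027], [-0.007, -0.612, 0.791]]
wrist_force: [-2.0, -0.4, 2.0]
gripper_width: 0.921
```

Run:
```python
from plan import *
st(); plan([.682,.104,.031],tool(-2.5,38),4)
a=snap('scene','s12.png')
h=cv2.cvtColor(a,cv2.COLOR_RGB2HSV); o=cv2.inRange(h,(3,150,150),(15,255,255)); k,l,s,c=cv2.connectedComponentsWithStats(o); print([(c[i].round(1).tolist(),onplane("scene",*c[i],.104).round(3).tolist()) for i in range(1,k) if s[i,4]>8])
```

```text
30.02 [0.6346 0.105  0.0325] j [  -7.    32.6  -45.2 -173.5  -40.2  -92.2] F [-2.  -0.4  2. ] y [ 0.79  -0.023 -0.612] w 0.921
4 [[[-0.0002, 0.0096, 0.007], [-0.06, 0.0, -0.16]], [[-0.0002, 0.0096, 0.007], [-0.06, 0.0, -0.16]], [[-0.0002, 0.0096, 0.007], [-0.06, 0.0, -0.16]], [[-0.0002, 0.0096, 0.007], [-0.06, 0.0, -0.16]]]
[([506.5, 163.5], [0.605, -0.549, 0.104]), ([338.2, 185.0], [0.691, 0.023, 0.104]), ([211.3, 190.1], [0.795, 0.406, 0.104]), ([318.1, 189.9], [0.692, 0.089, 0.104]), ([297.6, 194.4], [0.694, 0.155, 0.104]), ([321.1, 198.4], [0.656, 0.091, 0.104]), ([300.4, 203.4], [0.657, 0.157, 0.104]), ([214.8, 269.0], [0.514, 0.436, 0.104])]
```

Emit:
jog_arm(
  series=[
    [[0, 0.0086, 0.0067], [0, 0, 0], 0.08],
    [[0, 0.0086, 0.0067], [0, 0, 0], 0.08],
    [[0, 0.0086, 0.0067], [0, 0, 0], 0.08],
    [[0, 0.0086, 0.0067], [0, 0, 0], 0.08],
    [[0, 0, 0], [0, 0, 0], 0.08],
  ],
)

```text
time_s: 30.7
tcp_pos: [0.6787, 0.1032, 0.0322]
ee_rot: [[-0.036, 0.79, 0.612], [-0.999, -0.024, -0.027], [-0.007, -0.612, 0.791]]
wrist_force: [-0.2, 0.1, 0.3]
gripper_width: 0.919
```

Emit:
jog_arm(
  series=[
    [[0, -0.0118, -0.0092], [0, 0, 0], 0.08],
    [[0, -0.0236, -0.0184], [0, 0, 0], 0.08],
    [[0, -0.0236, -0.0184], [0, 0, 0], 0.08],
    [[0, -0.0236, -0.0184], [0, 0, 0], 0.08],
    [[0, -0.0236, -0.0184], [0, 0, 0], 0.08],
    [[0, -0.0236, -0.0184], [0, 0, 0], 0.08],
    [[0, 0, 0], [0, 0, 0], 0.08],
  ],
)

```text
time_s: 31.58
tcp_pos: [0.5174, 0.1084, 0.033]
ee_rot: [[-0.033, 0.787, 0.616], [-0.999, -0.021, -0.028], [-0.009, -0.616, 0.788]]
wrist_force: [0.0, -0.1, -0.6]
gripper_width: 0.92
```

Run:
```python
from shift import *
st(); a=snap('scene','s13.png'); b=snap('top','t13.png'); bar('pics/s13.png')
def caps(im,n):
    h=cv2.cvtColor(im,cv2.COLOR_RGB2HSV); o=cv2.inRange(h,(3,100,110),(15,255,255)); k,l,s,c=cv2.connectedComponentsWithStats(o); return [(c[i].round(1).tolist(),onplane(n,*c[i],.104).round(3).tolist()) for i in range(1,k) if s[i,4]>8]
print(caps(a,"scene")); print(caps(b,"top"))
A=cv2.resize(a[130:290,200:480],(700,400)); B=cv2.resize(b[130:210,250:430],(450,200)); B=np.hstack([B,np.zeros((200,250,3),np.uint8)])
cv2.imwrite('pics/fin.png',np.vstack([A,B])[:,:,::-1])
```

```text
31.57 [0.5174 0.1084 0.033 ] j [  -9.4   31.5  -61.3 -172.4  -54.7  -90.2] F [ 0.  -0.1 -0.6] y [ 0.787 -0.021 -0.616] w 0.92
bar shift 0.9857 -0.875 -7.0625 edge z 0.2509295550847458
[([507.8, 164.0], [0.602, -0.552, 0.104]), ([333.8, 174.7], [0.737, 0.022, 0.104]), ([314.2, 179.3], [0.738, 0.088, 0.104]), ([293.9, 183.5], [0.741, 0.154, 0.104]), ([316.9, 187.6], [0.702, 0.09, 0.104]), ([211.4, 190.4], [0.794, 0.406, 0.104]), ([296.4, 192.0], [0.705, 0.156, 0.104]), ([385.6, 228.3], [0.493, -0.05, 0.104]), ([216.5, 267.9], [0.515, 0.431, 0.104])]
[([258.5, 142.4], [0.801, 0.398, 0.104]), ([312.5, 184.2], [0.703, 0.155, 0.104]), ([330.5, 190.7], [0.7, 0.089, 0.104]), ([217.8, 205.5], [0.518, 0.425, 0.104]), ([513.9, 277.2], [0.602, -0.562, 0.104])]
```

View pics/fin.png

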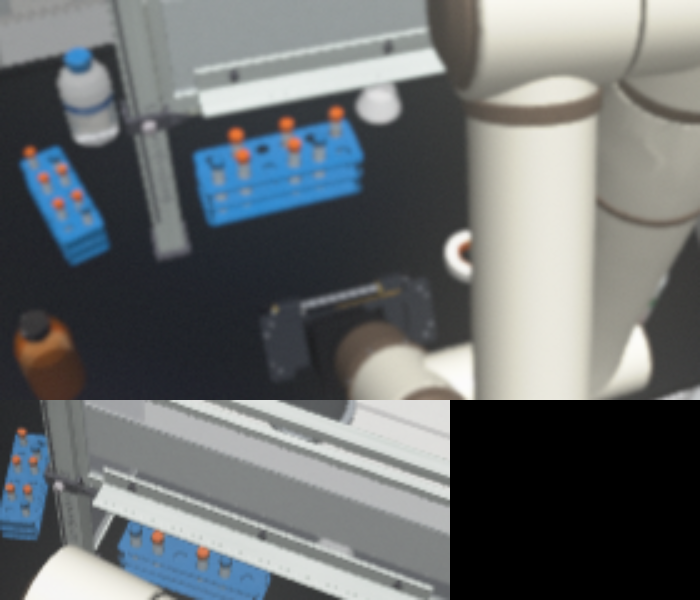

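Final picture: the rack is upright behind the sash, with its front bottom corners at crop (212,224) and (360,193). The sash is at the clip, and the amber bottle and tape are in place. I'll move the arm off the j3 limit, then check the corners and the wash bottle.

Emit:
jog_arm(
  series=[
    [[0, -0.003, 0.028], [0, 0, 0], 0.08],
    [[0, -0.003, 0.028], [0, 0, 0], 0.08],
    [[0, 0, 0], [0, 0, 0], 0.08],
  ],
)

```text
time_s: 32.05
tcp_pos: [0.5485, 0.1072, 0.0832]
ee_rot: [[-0.033, 0.791, 0.611], [-0.999, -0.021, -0.027], [-0.009, -0.612, 0.791]]
wrist_force: [-0.2, 0.3, -0.0]
gripper_width: 0.917
```

Run:
```python
from shift import *
st(); print(sense()["joints"][2])
for u,v in((284.6,219.4),(343.8,207)):
    p=onplane("scene",u,v,0); print("front corner",p.round(4),"hood x",round(float((p-O)@N),4))
a=snap('scene','s14.png'); b=snap('top','t14.png'); bar('pics/s14.png')
for n,im in(("scene",a),("top",b)):
    h=cv2.cvtColor(im,cv2.COLOR_RGB2HSV); o=cv2.inRange(h,(172,130,100),(180,255,255))|cv2.inRange(h,(0,170,100),(3,255,255)); k,l,s,c=cv2.connectedComponentsWithStats(o); print(n,[(c[i].round(1).tolist(),int(s[i,4])) for i in range(1,k) if s[i,4]>8], "wash expected top",proj(n,[.385,-.215,.16]).round(0))
o=cv2.imread('pics/top0.png')[:,:,::-1]
```

```text
32.05 [0.5485 0.1072 0.0832] j [  -8.6   21.6  -54.4 -171.   -38.4  -93.4] F [-0.2  0.3 -0. ] y [ 0.791 -0.021 -0.612] w 0.917
-54.36662796002934
front corner [0.6907 0.2054 0.    ] hood x 0.0237
front corner [0.6786 0.0046 0.    ] hood x 0.0216
bar shift 0.9865 -0.875 -7.0625 edge z 0.2509295550847458
scene [([505.6, 251.8], 163)] wash expected top [460. 232.]
top [] wash expected top [393. 300.]
```

Run:
```python
import cv2,numpy as np
for f in("scene0","s2","s5","s8","s9","s10","s11","s13","s14"):
    h=cv2.cvtColor(cv2.imread(f"pics/{f}.png"),cv2.COLOR_BGR2HSV); o=cv2.inRange(h,(170,130,90),(180,255,255))|cv2.inRange(h,(0,170,90),(3,255,255)); k,l,s,c=cv2.connectedComponentsWithStats(o); print(f,[(c[i].round(1).tolist(),int(s[i,4])) for i in range(1,k) if s[i,4]>8])
```

```text
scene0 [([459.9, 227.1], 47)]
s2 [([457.2, 225.9], 12), ([462.9, 228.2], 11), ([505.7, 251.7], 170)]
s5 []
s8 [([497.8, 256.3], 36)]
s9 [([512.3, 249.1], 27)]
s10 [([457.3, 226.0], 15), ([463.4, 228.2], 16), ([505.1, 252.0], 185)]
s11 [([505.4, 252.0], 135)]
s13 [([505.6, 251.7], 159)]
s14 [([505.7, 251.8], 164)]
```

Emit:
jog_arm(
  series=[
    [[-0.04, 0, 0.02], [0, 0, 0], 0.08],
    [[-0.04, 0, 0.02], [0, 0, 0], 0.08],
    [[-0.04, 0, 0.02], [0, 0, 0], 0.08],
    [[0, 0, 0], [0, 0, 0], 0.08],
  ],
)

```text
time_s: 32.65
tcp_pos: [0.5884, 0.1968, 0.1284]
ee_rot: [[0.018, 0.787, 0.617], [-0.999, 0.043, -0.026], [-0.047, -0.616, 0.786]]
wrist_force: [-0.1, 0.5, -1.0]
gripper_width: 0.919
```

Run:
```python
from shift import *
st(); a=snap('scene','s15.png'); bar('pics/s15.png'); snap('top','t15.png')
for f in("s15",'t15','top0'):
    h=cv2.cvtColor(cv2.imread(f"pics/{f}.png"),cv2.COLOR_BGR2HSV); o=cv2.inRange(h,(170,130,90),(180,255,255))|cv2.inRange(h,(0,170,90),(3,255,255)); k,l,s,c=cv2.connectedComponentsWithStats(o); print(f,[(c[i].round(1).tolist(),int(s[i,4])) for i in range(1,k) if s[i,4]>8])
```

```text
32.65 [0.5884 0.1968 0.1284] j [   3.8   18.2  -46.6 -181.2  -26.8  -92.8] F [-0.1  0.5 -1. ] y [ 0.787  0.043 -0.616] w 0.919
bar shift 0.9864 -0.875 -7.0625 edge z 0.2509295550847458
s15 [([505.7, 251.7], 150)]
t15 []
top0 []
```

```bash
python3 -c "
from station import *
print(finish_job())"
```

```text
the job is handed in; nothing more can be done
None
```

I raised the sash to the clip, let go of it, slid the larger rack in behind it, and handed the job in at 32.7 s of the 72 s allowed.

- **Sash:** I pushed it up from under the lift bar in two stages and drew the finger straight back each time. At the last check its lower edge was at about 0.251 m and the clip's point at 0.250–0.2515 m. It stayed put while the rack went in.
- **Rack:** It stands upright, with its front corners about 22 mm behind the plane of the sash. I had to push it in two poses, because the first reached a wrist joint's limit partway.
- **Bottles and tape:** The brown bottle and the tape were standing in place in the final picture. I could not see the wash bottle in the last views because the arm hid it. It was last seen standing in its place at 24.2 s, and by my arm model nothing passed near it after that.
- **Forces:** Every contact force I read stayed under about 10 N, and the reading was near zero at hand-in.
- **Disagreements:** Early estimates of the clip's height varied between 0.242 and 0.254 m, so I settled it with a close wrist-camera view combined with the scene camera. Joints 3 and 4 came right up to their limits late in the run. Joint 3 read −61.3° (limit −61.27°) after the last pull-back, and joint 4 read −181.2° (limit −181.25°) in the final pose. Joint 3's reading was rounded, so I can't rule out a slight overrun.

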